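Lay sample capsules in a dimpled tray, cover it and prove the cover is held

ROBOT

A 7-joint arm with a two-finger parallel gripper is mounted at the origin on a cart in front of the work surface, level with it; the furniture and walls round the work are solid. World frame = base frame: x ahead of the robot, y to its left, z up, the work surface at z = 0. Lengths are in m, angles in rad, forces in N, time in s.
With the tool pointing down it reaches from about 0.425 to 0.825 m from the base axis. Payload 3.6 kg.
Tool frame: the origin (TCP) lies at the very end of the fingers, on their centre line; the grasp point (between the pads) lies 19 mm behind it; z points along the fingers, y is the line along which they close (so a half turn about z gives the same grasp; the last joint's range is limited). The gripper opens to 93 mm and grips with 3 to 60 N. Pads are 15 mm wide; open, the fingers measure 128 mm over their backs; the gripper's body (75 mm by 188 mm) begins 65 mm behind the grasp point.
Start: joints at [-1.325, 0.615, -0.013, 1.423, 0.008, 1.103, -0.04], TCP at [0.175, 0.626, 0.219] pointing down, gripper open.
Joint ranges: [-3.12, 3.12], [-0.3, 2.06], [-1.34, 1.32], [0.26, 2.42], [-1.36, 4.5], [0.01, 1.98], [-2.84, 2.84]. Speed limits (rad/s): [2.79, 2.79, 3.14, 3.14, 3.14, 3.14, 3.14].

INTERFACE

Orientations are given as a rotation vector (axis times angle).
In Python, from workcell import env gives the robot as it stands.
- The arm moves only by the shell command python3 -m jog 'ROWS' [FORCE]. ROWS is JSON, a list of rows, each an object of numbers: "wx", "wy", "wz": the turn, a rotation vector about the tool's x, y, z in units of pi rad (1.0 is pi rad); "tx", "ty", "tz": the shift along the tool's x, y, z in units of 1000 mm (1.0 is 1000 mm); "gripper": the closure, from 0 (fully open) to 1 (shut). A call has 1 to 8 rows; each row is the pose to reach, as a shift and turn from the pose commanded when the call began, along the tool's axes at that moment, turning the shorter way round; what a row does not reach only later rows make up. A row lasts 1/8 s, in which the tool goes at most 62.5 mm and 10.7 degrees, less where a joint would pass 70% of its speed; a pose out of reach is approached as far as the arm can. A call with a number of a shift or a turn outside -1 to 1 is refused whole. A call with a gripper value outside its range is refused whole. The fingers move at their own pace and stop on an object; FORCE is the grip in N (left out, the last holds). Time passes only in rows, so rows that repeat a pose let the fingers close. It gives the time, the measured TCP pose, the force, the opening and the grip force at its end, in the units of the state.
- env.sense(): the state, without advancing time (a new reading comes with each control period).
- env.snapshot(name): name is "scene" or "top" or "wrist"; returns (picture, depth): 480x640x3 uint8, red, green, blue; 480x640 float32, m along the optical axis (not along the pixel's ray), 0 where there is no reading.
- env.get_calibration(name): a dict with "mtx" (3x3 intrinsics, pixels), "R" (3x3) and "t" (3): a world point X has camera coordinates R X + t; the wrist camera has in their place "T_tool_cam" (4x4, takes a point from camera to tool coordinates, whose origin is the TCP and whose axes are the flange's). Camera axes: x right, y down, z forward; pixel columns grow to the right and rows downward; lengths in m; the calibration is good to about 2 mm. A picture is of the moment at which its call begins: read the wrist's pose just before it. get_calibration takes no time and is no camera call.
- env.close_job(): hands the job in; it is judged then, once.
The state is a dict: "clock": time; "joints": joint angles; "qvel": joint speeds; "tau": joint torques, N m; "ee_pos": TCP position; "orientation": TCP orientation; "force": force on the tool from outside, world axes, zero at the start; "moment": the same for the moment, N m; "opening": opening from 0.0 (shut) to 1.0 (fully open); "gripper_force": force on a finger pad.
Only numpy, scipy, OpenCV 4.12 (cv2) and the standard library are available. Lean on these libraries where they do the work, as an engineer would, in place of code of your own. Each camera call takes 0.05 s, during which the arm holds its last target. There are 200 camera calls.

TASK

Make up the retained-sample tray: take the one or two steel setting pins out of the tray and lay each back in its own slot in the black pin block (the slot cut to its length), and lay every capsule from the pan gently in a pocket of its own - the shells are thin, so neither squeeze them hard nor press them down. Then, with both keepers drawn out, put the cover squarely over the block, slide both keepers fully in over its end flanges, and at last tug the cover straight up by its knob with about 12 N for a moment, so that you feel both keepers hold it, and let go. Leave the other things alone.

Things in the scene. Friction and masses are not known exactly. Their poses are not given: they have to be found in the camera images.
- tray: sample tray, fixed: aluminium base plate 276 x 124 x 10 mm, on it a grey block 142 x 104 mm whose flat top is 24 mm above the underside, with four capsule-shaped dimples (centres x = +-35, y = +-32 mm; mouth 60 x 26 mm; 7 mm deep, sloped sides). Origin: centre of the underside; x along the plate and the dimples, away from the robot; z up
- pocket_1 (a point): where a capsule's centre comes to rest in pocket 1 of the tray, 5 mm above the block's top face (29 mm above the tray's underside)
- pocket_2 (a point): where a capsule's centre comes to rest in pocket 2 of the tray, 5 mm above the block's top face (29 mm above the tray's underside)
- pocket_3 (a point): where a capsule's centre comes to rest in pocket 3 of the tray, 5 mm above the block's top face (29 mm above the tray's underside)
- pocket_4 (a point): where a capsule's centre comes to rest in pocket 4 of the tray, 5 mm above the block's top face (29 mm above the tray's underside)
- near_keeper (a joint): dark steel sliding keeper at the robot's end of the tray, in m: 0 fully out, 0.014 fully in (slides along the tray's +x, toward its middle). Starts anywhere between. Moves with about 1.5 N, stays where left. When in, its 26 mm wide tongue reaches 8 mm over the cover's flange, 1.5 mm above it
- far_keeper (a joint): the same keeper at the far end of the tray; 0 fully out, 0.014 fully in (it slides along the tray's -x, toward the middle)
- near_keeper_knob (a point): point on the axis of the near keeper's upright black knob, 34 mm above the tray's underside; the knob is 14 mm across and stands 21 to 45 mm above the underside. Moves with the keeper; 117 mm from the tray's middle when out
- far_keeper_knob (a point): the same point on the far keeper's knob
- cover: tray cover: aluminium box open below, 153 x 115 mm outside, 148 x 110 inside, 37 mm high, 0.3 kg; at each x end a foot flange 70 mm long, 5 thick, 174 mm over both. Knob on top: 30 mm round, 22 tall, middle 56 mm above the lower edge. Starts standing on the bench. Origin: centre of the lower edge. On the tray (either way round) it stands on the base plate, 10 mm up, with 3 mm play round the block
- capsule_1: ivory hard-shell capsule, 24 mm across, 58 mm long with round ends, about 25 g, lying at the start in a shallow fixed steel pan (140 x 186 mm, floor 2.5 mm, rim 8 mm high). Thin shell: grip it with 10 N at most, press it on the tray with less than 10 N. Origin: its centre, 12 mm above what it lies on; x along its length (it may have rolled about x). May be absent
- capsule_2: ivory hard-shell capsule, 24 mm across, 58 mm long with round ends, about 25 g, lying at the start in a shallow fixed steel pan (140 x 186 mm, floor 2.5 mm, rim 8 mm high). Thin shell: grip it with 10 N at most, press it on the tray with less than 10 N. Origin: its centre, 12 mm above what it lies on; x along its length (it may have rolled about x). May be absent
- capsule_3: ivory hard-shell capsule, 24 mm across, 58 mm long with round ends, about 25 g, lying at the start in a shallow fixed steel pan (140 x 186 mm, floor 2.5 mm, rim 8 mm high). Thin shell: grip it with 10 N at most, press it on the tray with less than 10 N. Origin: its centre, 12 mm above what it lies on; x along its length (it may have rolled about x). May be absent
- capsule_4: ivory hard-shell capsule, 24 mm across, 58 mm long with round ends, about 25 g, lying at the start in a shallow fixed steel pan (140 x 186 mm, floor 2.5 mm, rim 8 mm high). Thin shell: grip it with 10 N at most, press it on the tray with less than 10 N. Origin: its centre, 12 mm above what it lies on; x along its length (it may have rolled about x). May be absent
- long_pin: long steel setting pin, a plain cylinder 24 mm across and 46 mm long, 0.16 kg, lying in a dimple of the tray at the start. Origin: its centre; x along its length. This one, the short one or both are there at a start
- short_pin: short steel setting pin, 24 mm across and 30 mm long, 0.10 kg, otherwise as the long one
- pin_block: black storage block 64 x 126 x 18 mm for the setting pins, fixed, with two rectangular slots side by side in its top, each 28 mm wide (along y), 66 mm apart, and 5 mm deep, lengthwise along the block's x: one 52 mm, one 36 mm long. Origin: centre of the underside
- long_slot (a point): where the long pin's centre lies in its 52 mm slot, 7 mm above the block's top (25 mm above the bench)
- short_slot (a point): where the short pin's centre lies in its 36 mm slot, 7 mm above the block's top
- tally_counter: small tally counter, 52 mm, leave alone
- steel_cup: small steel cup, 59 mm across, 42 mm high, leave alone
- pen: pen, 135 mm long, at the front edge, leave alone
Things that resemble listed ones, but are neither listed nor needed, are in the scene too. Leave any blue look-alike of the capsule_1 alone.

How it is judged:
By the outcome, as a careful person would: the job done as asked, in the order asked, and still so for the second after the job is handed in, with the robot touching nothing.
Of long_pin, short_pin only 1 to 2 are there at a start; the rules pass over those that are not, and their reading is None.
Of capsule_1, capsule_2, capsule_3, capsule_4 only 3 to 4 are there at a start; the rules pass over those that are not, and their reading is None.
At some moment in a run one of cover, long_pin, short_pin may be knocked a few centimetres aside while the robot is not near it.
Once in a run the grip may slacken for a moment while it holds something.
It also fails if it takes over 208 s, if anything falls off the work surface, if the arm or the gripper's body presses on something with over 40 N, if the wrist force passes 120 N, or if a joint passes its speed limit or range.

## Working session

There is one attempt and no reset: what is moved stays moved. The work goes in short steps, Python scripts to look and compute and a shell command to move; the robot and the scene stay as the last step left them, time stands still between calls to the robot, and variables do not carry over. Pictures are saved under pics/ and viewed, at most 17 in all, crops included, and the job is handed in when it is done.

```bash
ls; mkdir -p pics; cat > h.py <<'E'
import numpy as np, cv2
from scipy.spatial.transform import Rotation as Rn
from workcell import env
def snap(n,save=None):
    s=env.sense(); p,d=env.snapshot(n)
    if save: cv2.imwrite(f'pics/{save}.png',p[:,:,::-1])
    return s,p,d
def cam(n,s):
    c=env.get_calibration(n); K=np.array(c['mtx'])
    if n=='wrist':
        T=np.array(c['T_tool_cam']); Rt=Rn.from_rotvec(s['orientation']).as_matrix()
        R=Rt@T[:3,:3]; o=Rt@T[:3,3]+np.array(s['ee_pos'])
    else:
        R=np.array(c['R']).T; o=-R@np.array(c['t'])
    return K,R,o
def ray(n,s,uv,z):
    K,R,o=cam(n,s); uv=np.atleast_2d(uv)
    d=(R@np.linalg.inv(K)@np.c_[uv,np.ones(len(uv))].T).T
    return o+d*((z-o[2])/d[:,2])[:,None]
def cloud(n,s,d):
    K,R,o=cam(n,s); v,u=np.mgrid[:480,:640]
    c=np.stack([(u-K[0,2])/K[0,0]*d,(v-K[1,2])/K[1,1]*d,d],-1)
    return c@R.T+o
E
python3 - <<'E'
from h import *
for n in ['scene','top']:
    s,p,d=snap(n,n); K,R,o=cam(n,s); print(n,o,R[:,2],K[0,0])
print(s); print(env.get_calibration('wrist'))
E
```

```text
pics
scene [-0.00852323  1.132381    0.96807917] [ 0.37264202 -0.70083624 -0.60824871] 596.886181168623
top [0.50612644 0.08516451 1.26990788] [ 0.04055019 -0.0142543  -0.99907582] 616.7543340000225
{'clock': 0.05, 'joints': array([-1.32450711,  0.61589765, -0.01263541,  1.42485819,  0.00812184,
        1.10339603, -0.04037867]), 'qvel': array([ 0.00200031, -0.0008353 , -0.00162699, -0.00103511,  0.00077706,
       -0.00017589, -0.00094832]), 'tau': array([ 1.33426420e-03, -4.60479498e+01,  2.10034470e-01, -1.66450596e+01,
       -6.13489514e-02,  1.68538000e-02,  8.94170830e-05]), 'ee_pos': array([0.17490004, 0.6252224 , 0.21750861]), 'orientation': array([-0.42695234, -3.11214233,  0.00391245]), 'force': array([-0.39125956, -0.52216597, -0.27021171]), 'moment': array([0.00889936, 0.03196256, 0.03694973]), 'gripper_force': 0.0, 'opening': 1.0006057693425028}
{'mtx': array([[398.69035641,   0.        , 325.24092103],
       [  0.        , 398.69035641, 250.19751277],
       [  0.        ,   0.        ,   1.        ]]), 'T_tool_cam': array([[ 5.20615697e-04, -9.62075614e-01, -2.72782407e-01,
         7.67525132e-02],
       [ 9.99999864e-01,  5.09400066e-04,  1.11936269e-04,
        -1.94725570e-04],
       [ 3.12642211e-05, -2.72782428e-01,  9.62075749e-01,
        -1.65416538e-01],
       [ 0.00000000e+00,  0.00000000e+00,  0.00000000e+00,
         1.00000000e+00]])}
```

View pics/top.png

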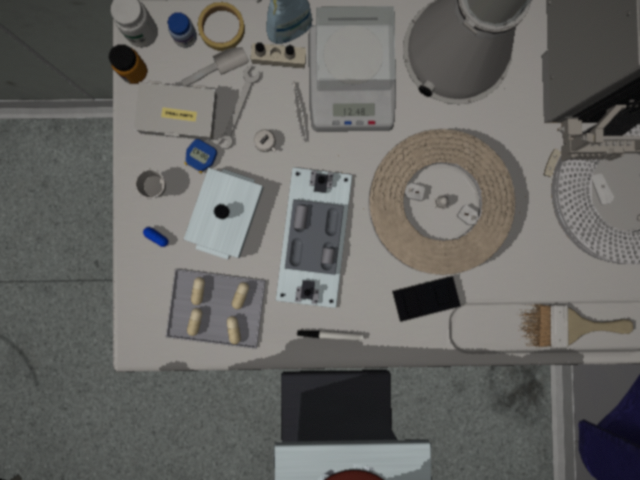

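View pics/scene.png

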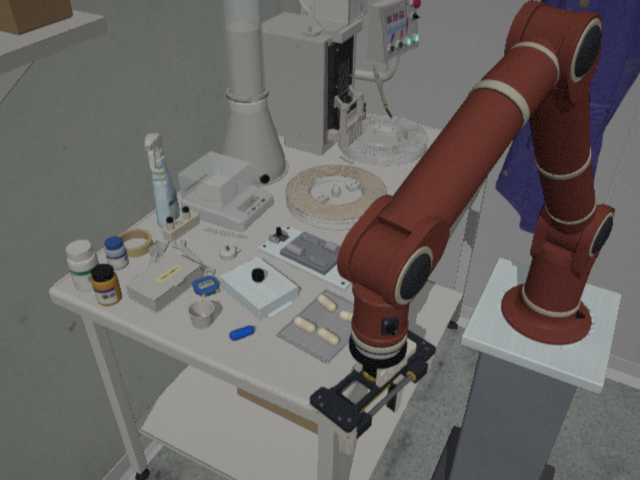

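The top view shows the pan (215,307) with four capsules, the tray (315,237) with a pin at about (300,217) and another at (329,255), the cover (225,213) and the pin block (426,298). The scene view agrees with this, and the arm is parked off to the left of the work. Next I measure.

```bash
python3 - <<'E'
from h import *
s=env.sense(); p=cv2.imread('pics/top.png')
P=lambda n,uv,z: print(n,ray('top',s,uv,z)[0].round(4))
P('tray',(315,237),.01)
P('nk',(309,290),.045);P('fk',(321,180),.045)
P('coverknob',(222,212),.067)
P('pan',(216,308),.005);P('block',(426,298),.018)
for i,uv in enumerate([(198,291),(240,296),(194,321),(234,330)]): P('cap%d'%i,uv,.015)
P('pinA',(300,217),.03);P('pinB',(329,255),.03)
R=Rn.from_rotvec(s['orientation']).as_matrix(); print(R.round(3))
cr=p[150:370,140:480]; cv2.imwrite('pics/topc.png',cv2.resize(cr,None,fx=2.3,fy=2.3,interpolation=2))
E
```

```text
tray [0.5711 0.0682 0.01  ]
nk [0.4643 0.082  0.045 ]
fk [0.6831 0.0551 0.045 ]
coverknob [0.6194 0.2498 0.067 ]
pan [0.4291 0.2721 0.005 ]
block [ 0.4438 -0.1552  0.018 ]
cap0 [0.4645 0.3067 0.015 ]
cap1 [0.4532 0.2219 0.015 ]
cap2 [0.4042 0.3151 0.015 ]
cap3 [0.3848 0.2346 0.015 ]
pinA [0.6108 0.0981 0.03  ]
pinB [0.5335 0.0408 0.03  ]
[[-0.963  0.269 -0.001]
 [ 0.269  0.963 -0.002]
 [-0.    -0.002 -1.   ]]
```

View pics/topc.png

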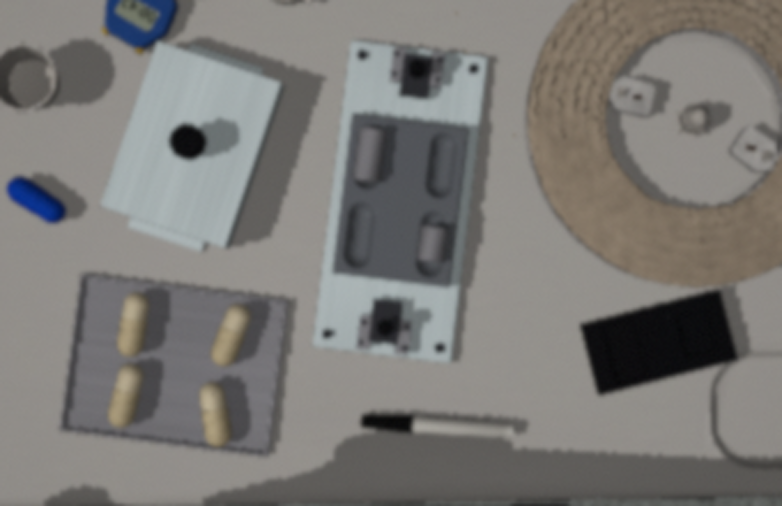

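The enlarged crop confirms it: the long pin is in the far-left dimple (370,155) and the short pin in the near-right one (433,242). The keeper knobs are at (417,70) and (386,327), and the cover is tilted about 20°. I'll move above the tray for wrist views.

```bash
cat >> h.py <<'E'
def go(x,y,z,psi,frm=None):
    """print shift/turn from the measured pose (or frm=(x,y,z,psi)) to a tool-down pose with tool x at heading psi deg"""
    if frm is None:
        s=env.sense(); R0=Rn.from_rotvec(s['orientation']).as_matrix(); p0=np.array(s['ee_pos'])
    else: R0=down(frm[3]); p0=np.array(frm[:3])
    R1=down(psi); t=R0.T@(np.array([x,y,z])-p0); w=Rn.from_matrix(R0.T@R1).as_rotvec()/np.pi
    print('t',t.round(4),'w',w.round(4))
def down(psi):
    c,s=np.cos(np.radians(psi)),np.sin(np.radians(psi)); return np.array([[c,s,0],[s,-c,0],[0,0,-1.]])
E
python3 -c "
from h import *
go(.53,.1,.26,180)"
```

```text
t [-0.4834 -0.4104 -0.0415] w [-0.0007 -0.0001 -0.0868]
```

```bash
R='{}' ; python3 -m jog '[{"tx":-0.483,"ty":-0.41,"tz":-0.042,"wz":-0.087},{"tx":-0.483,"ty":-0.41,"tz":-0.042,"wz":-0.087},{"tx":-0.483,"ty":-0.41,"tz":-0.042,"wz":-0.087},{"tx":-0.483,"ty":-0.41,"tz":-0.042,"wz":-0.087},{"tx":-0.483,"ty":-0.41,"tz":-0.042,"wz":-0.087},{"tx":-0.483,"ty":-0.41,"tz":-0.042,"wz":-0.087},{"tx":-0.483,"ty":-0.41,"tz":-0.042,"wz":-0.087},{"tx":-0.483,"ty":-0.41,"tz":-0.042,"wz":-0.087}]'
python3 -m jog '[{"tx":0},{"tx":0},{"tx":0},{"tx":0},{"tx":0},{"tx":0}]'
python3 - <<'E'
from h import *
go(.53,.1,.26,180)
s,p,d=snap('wrist','w1'); np.savez('w1.npz',p=p,d=d,pos=s['ee_pos'],o=s['orientation'])
E
```

```text
t [-0.4834 -0.4104 -0.0415] w [-0.0007 -0.0001 -0.0868]validation failed for argument at $[0]...
validation failed for argument at $[0]...
```

View pics/w1.png

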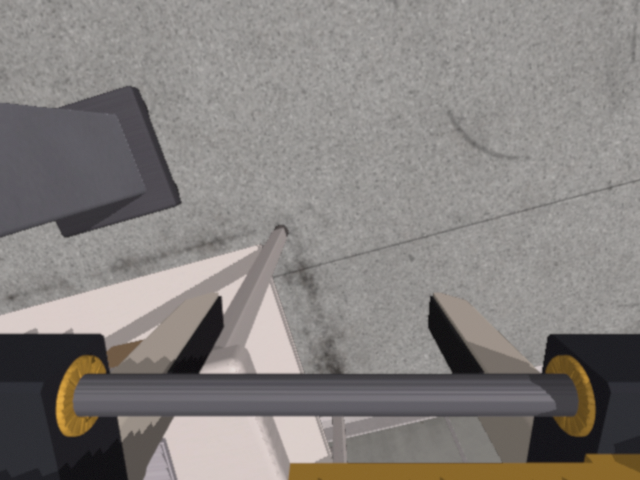

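The move was refused because the rows need all fields. The picture shows only floor and the fingers, with the gripper occupying everything below row 300. I'll retry with full rows.

```bash
python3 -m jog '[{"wx":0,"wy":0,"wz":-0.087,"tx":-0.483,"ty":-0.41,"tz":-0.042,"gripper":0}]'; python3 -c "
from h import *
go(.53,.1,.26,180)"
```

```text
clock: 0.28
ee_pos: [0.2051, 0.5769, 0.2211]
orientation: [-0.111, -3.136, -0.001]
force: [1.4, -0.4, 0.4]
opening: 1.002
gripper_force: 0.0
t [-0.3577 -0.4528 -0.0405] w [ 0.0003 -0.0012 -0.0225]
```

```bash
python3 -m jog '[{"wx":0,"wy":0,"wz":-0.0225,"tx":-0.358,"ty":-0.453,"tz":-0.04,"gripper":0},{"wx":0,"wy":0,"wz":-0.0225,"tx":-0.358,"ty":-0.453,"tz":-0.04,"gripper":0},{"wx":0,"wy":0,"wz":-0.0225,"tx":-0.358,"ty":-0.453,"tz":-0.04,"gripper":0},{"wx":0,"wy":0,"wz":-0.0225,"tx":-0.358,"ty":-0.453,"tz":-0.04,"gripper":0},{"wx":0,"wy":0,"wz":-0.0225,"tx":-0.358,"ty":-0.453,"tz":-0.04,"gripper":0},{"wx":0,"wy":0,"wz":-0.0225,"tx":-0.358,"ty":-0.453,"tz":-0.04,"gripper":0},{"wx":0,"wy":0,"wz":-0.0225,"tx":-0.358,"ty":-0.453,"tz":-0.04,"gripper":0},{"wx":0,"wy":0,"wz":-0.0225,"tx":-0.358,"ty":-0.453,"tz":-0.04,"gripper":0}]'
python3 -m jog '[{"wx":0,"wy":0,"wz":0,"tx":0,"ty":0,"tz":0,"gripper":0},{"wx":0,"wy":0,"wz":0,"tx":0,"ty":0,"tz":0,"gripper":0},{"wx":0,"wy":0,"wz":0,"tx":0,"ty":0,"tz":0,"gripper":0}]' | head -3
python3 - <<'E'
from h import *
go(.53,.1,.26,180)
s,p,d=snap('wrist','w2'); np.savez('w1.npz',p=p,d=d,pos=s['ee_pos'],o=s['orientation'])
E
```

```text
clock: 1.27
ee_pos: [0.4856, 0.1563, 0.2575]
orientation: [0.022, 3.141, 0.0]
force: [0.6, 0.7, -0.3]
opening: 0.997
gripper_force: 0.0
clock: 1.65
ee_pos: [0.4838, 0.1599, 0.2571]
orientation: [-0.017, -3.14, -0.001]
t [-0.0469 -0.0594 -0.003 ] w [ 0.0002 -0.0004 -0.0035]
```

View pics/w2.png

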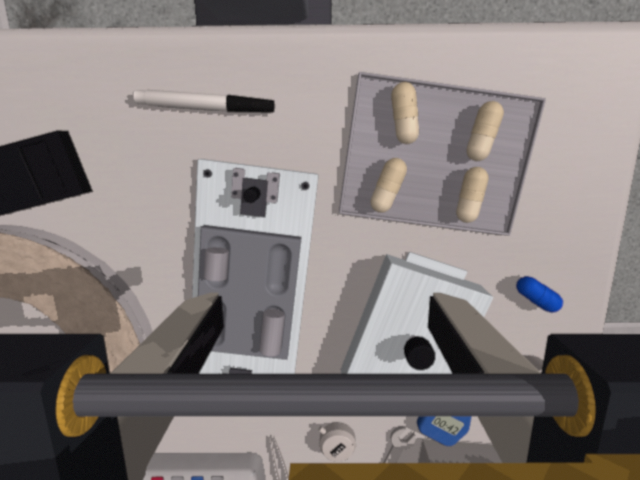

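The wrist view shows four ivory capsules in the pan: (405,112), (485,130), (390,185), (472,195). The short pin is at (215,262), the long pin at (272,330), the near keeper knob at (251,194) and the cover knob at (419,352). I'll take one more view over the tray and pin block.

```bash
python3 -m jog '[{"wx":0,"wy":0,"wz":0,"tx":-0.05,"ty":-0.06,"tz":0,"gripper":0},{"wx":0,"wy":0,"wz":0,"tx":-0.116,"ty":-0.14,"tz":0,"gripper":0},{"wx":0,"wy":0,"wz":0,"tx":-0.116,"ty":-0.14,"tz":0,"gripper":0},{"wx":0,"wy":0,"wz":0,"tx":-0.116,"ty":-0.14,"tz":0,"gripper":0},{"wx":0,"wy":0,"wz":0,"tx":-0.116,"ty":-0.14,"tz":0,"gripper":0},{"wx":0,"wy":0,"wz":0,"tx":-0.116,"ty":-0.14,"tz":0,"gripper":0}]' | head -3
python3 - <<'E'
from h import *
s,p,d=snap('wrist','w3'); np.savez('w2.npz',p=p,d=d,pos=s['ee_pos'],o=s['orientation'])
E
```

```text
clock: 2.45
ee_pos: [0.598, 0.0191, 0.2575]
orientation: [-0.016, -3.141, -0.002]
```

View pics/w3.png

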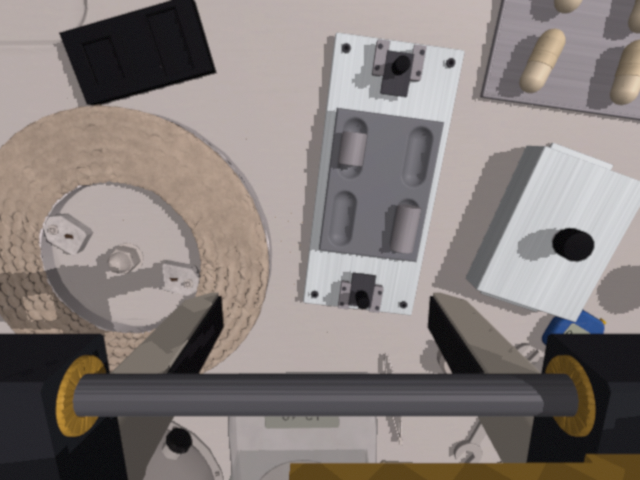

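This view shows the tray fully: block corners at about (336,108), (441,121), (417,261), (320,250), the pins at (353,148) and (405,228), the keeper knobs at (401,65) and (361,298), and the pin block at (138,52) with slots at about (102,63) and (167,40). Next I segment these.

```bash
cat > m.py <<'E'
from h import *
def load(f):
    z=np.load(f); s=dict(ee_pos=z['pos'],orientation=z['o']); return s,z['p'],z['d']
def comps(mask,mn=150):
    n,l,st,c=cv2.connectedComponentsWithStats(mask.astype(np.uint8)); return [l==i for i in range(1,n) if st[i,4]>mn]
def rect(pts):
    (c,wh,a)=cv2.minAreaRect((pts[:,:2]*1000).astype(np.float32)); return np.round(c,1),np.round(wh,1),round(a,1)
def caps(s,p,lo=200):
    h=cv2.cvtColor(p,cv2.COLOR_RGB2HSV); m=(h[...,1]>65)&(h[...,0]>12)&(h[...,0]<30)&(h[...,2]>110); m[330:]=0
    m=cv2.morphologyEx(m.astype(np.uint8),cv2.MORPH_OPEN,np.ones((5,5)))
    out=[]
    for c in comps(m,lo):
        v,u=np.nonzero(c); out.append(rect(ray('wrist',s,np.c_[u,v].astype(float),.0145)))
    return out
E
python3 - <<'E'
from m import *
s,p,d=load('w1.npz')
for r in caps(s,p): print('cap',r)
s,p,d=load('w2.npz'); X=cloud('wrist',s,d); g=cv2.cvtColor(p,cv2.COLOR_RGB2GRAY); z=X[...,2]
fov=np.zeros_like(g,bool); fov[:335]=1
for nm,pix in [('bench',(470,300)),('blocktop',(380,190)),('plate',(350,60)),('cover',(540,260)),('pin',(405,228)),('pinblk',(138,15)),('pinS',(352,148)),('knob',(572,244))]:
    print(nm,X[pix[1],pix[0]].round(4))
def sh(nm,m,zz,mn=150):
    for c in comps(m&fov,mn):
        v,u=np.nonzero(c); r=rect(ray('wrist',s,np.c_[u,v].astype(float),zz)); print(nm,len(u),r)
box=np.zeros_like(fov); box[95:275,310:450]=1
sh('block',(g<125)&box&(np.ptp(p,axis=2)<25)&(z>.012),.024,800)
sh('pins',box&(z>.0315),.041)
sh('cover',(z>.031)&(z<.043)&(X[...,1]>.1),.037,800)
sh('cknob',(z>.05)&(X[...,1]>.1)&(g<80),.067)
sh('kknob',(z>.036)&(g<70)&(abs(X[...,1]-.07)<.07),.045,40)
sh('pinblock',(g<60)&(X[...,1]<-.05)&(X[...,0]<.5),.018,800)
cr=p[0:110,50:230]; cr=np.clip(cr.astype(float)*4-10,0,255).astype(np.uint8)
t=cv2.resize(cr,None,fx=4,fy=4)[:,:,::-1]
cv2.imwrite('pics/pb.png',t)
E
```

```text
bench [ 7.022e-01  1.844e-01 -7.000e-04]
blocktop [0.5725 0.0745 0.0232]
plate [0.4507 0.0446 0.0087]
cover [0.6426 0.236  0.0385]
pin [0.6077 0.0978 0.0404]
pinblk [ 0.4132 -0.1479  0.018 ]
pinS [0.5311 0.045  0.0412]
knob [0.6186 0.2478 0.0664]
block 13483 (array([571.3,  71.7]), array([103.1, 140.4]), 82.1)
pins 769 (array([532. ,  45.6]), array([21.8, 30. ]), 82.0)
pins 1016 (array([609.5,  98. ]), array([22.1, 47.1]), 81.9)
cover 16034 (array([621.1, 253.1]), array([117.7, 152.2]), 70.7)
cknob 962 (array([619.2, 248.7]), array([37.2, 27.8]), 71.6)
kknob 236 (array([460.8,  87.5]), array([13.4, 14.4]), 48.0)
kknob 152 (array([683.2,  56.8]), array([14.5, 13.3]), 0.6)
kknob 671 (array([705.6, 133.9]), array([53.3, 23.2]), 34.6)
kknob 90 (array([722.5, 300.6]), array([93.4,  0. ]), 89.4)
pinblock 10737 (array([ 444.2, -152.1]), array([ 66.5, 128. ]), 13.5)
```

View pics/pb.png

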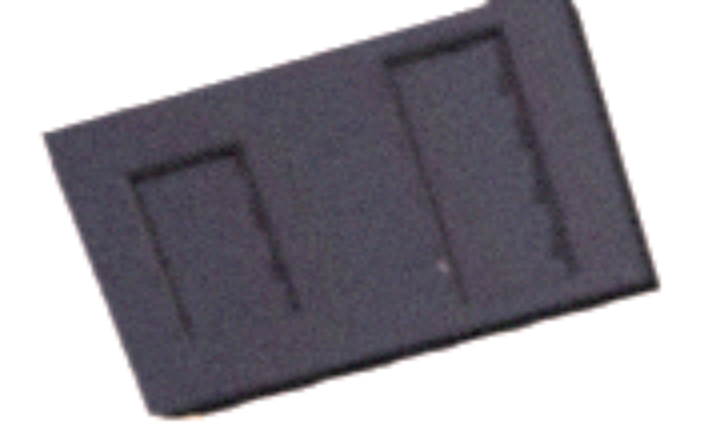

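The zoomed pin block shows the long slot on the right (+y side, crop (480,166)) and the short slot on the left (crop (213,241)). I'll compute the slot and capsule positions, then go to the far keeper knob.

```bash
python3 - <<'E'
from m import *
s,p,d=load('w2.npz')
for nm,c in [('long',[(388,62),(500,30),(462,300),(570,270)]),('short',[(130,178),(240,152),(188,330),(295,305)])]:
    q=ray('wrist',s,np.array(c)/4.+[50,0],.018); print(nm,q[:,:2].mean(0).round(4),np.linalg.norm(q[0]-q[1]).round(4),np.linalg.norm(q[0]-q[2]).round(4))
u=np.array([np.cos(np.radians(13.5)),np.sin(np.radians(13.5))]);v=np.array([-u[1],u[0]])
for c in ([.4442,-.1521],[.443,-.153]): print(np.array(c)+.033*v,np.array(c)-.033*v)
s,p,d=load('w1.npz'); h=cv2.cvtColor(p,cv2.COLOR_RGB2HSV)
for u,v in [(405,112),(390,185),(440,140),(500,260),(300,50)]: print(h[v,u],end='')
print(); X=cloud('wrist',s,d)
m=(X[...,2]>.0125)&(h[...,1]>50)&(X[...,0]<.51)&(X[...,1]>.17)
for c in comps(m): 
    v,u=np.nonzero(c); print('cap',rect(ray('wrist',s,np.c_[u,v].astype(float),.0175)), X[c][:,2].max().round(4))
go(.6832,.0568,.10,172.1)
E
```

```text
long [ 0.4355 -0.1214] 0.0267 0.051
short [ 0.4506 -0.1853] 0.0266 0.0335
[ 0.4364963  -0.12001179] [ 0.4519037  -0.18418821]
[ 0.4352963  -0.12091179] [ 0.4507037  -0.18508821]
[ 17  65 193][ 17  66 206][161  14 151][  5  18 182][  5  18 188]
cap (array([384.8, 238.1]), array([55.5, 22.8]), 9.6) 0.0282
cap (array([402.4, 315.9]), array([23.9, 55.1]), 75.5) 0.0275
cap (array([453.7, 223.9]), array([23.1, 55.3]), 67.7) 0.0275
cap (array([464.3, 309.1]), array([24. , 55.5]), 81.3) 0.028
cap (array([703.5, 451.5]), array([128.1,  59. ]), 16.4) 0.364
cap (array([800. , 390.5]), array([323.7,  47.2]), 89.4) 0.3715
t [-0.0847  0.0387  0.1576] w [ 0.0003 -0.0001  0.0405]
```

```bash
python3 -m jog '[{"wx":0,"wy":0,"wz":0.0405,"tx":-0.085,"ty":0.0387,"tz":0.05,"gripper":0.5},{"wx":0,"wy":0,"wz":0.0405,"tx":-0.085,"ty":0.0387,"tz":0.1,"gripper":0.5},{"wx":0,"wy":0,"wz":0.0405,"tx":-0.085,"ty":0.0387,"tz":0.157,"gripper":0.5},{"wx":0,"wy":0,"wz":0.0405,"tx":-0.085,"ty":0.0387,"tz":0.157,"gripper":0.5},{"wx":0,"wy":0,"wz":0.0405,"tx":-0.085,"ty":0.0387,"tz":0.157,"gripper":0.5},{"wx":0,"wy":0,"wz":0.0405,"tx":-0.085,"ty":0.0387,"tz":0.157,"gripper":0.5}]' 10
python3 -c "
from h import *
go(.6832,.0568,.027,172.1)"
```

```text
clock: 3.25
ee_pos: [0.6862, 0.0537, 0.1041]
orientation: [0.223, 3.128, 0.001]
force: [0.6, 0.2, 1.6]
opening: 0.497
gripper_force: 0.0
t [0.0039 0.0026 0.0771] w [ 0.0004  0.0019 -0.0013]
```

```bash
python3 -m jog '[{"wx":0,"wy":0.0019,"wz":-0.001,"tx":0.004,"ty":0.0026,"tz":0.04,"gripper":0.5},{"wx":0,"wy":0.0019,"wz":-0.001,"tx":0.004,"ty":0.0026,"tz":0.076,"gripper":0.5},{"wx":0,"wy":0.0019,"wz":-0.001,"tx":0.004,"ty":0.0026,"tz":0.076,"gripper":0.5},{"wx":0,"wy":0.0019,"wz":-0.001,"tx":0.004,"ty":0.0026,"tz":0.076,"gripper":0.5},{"wx":0,"wy":0.0019,"wz":-0.001,"tx":0.004,"ty":0.0026,"tz":0.076,"gripper":1},{"wx":0,"wy":0.0019,"wz":-0.001,"tx":0.004,"ty":0.0026,"tz":0.076,"gripper":1},{"wx":0,"wy":0.0019,"wz":-0.001,"tx":0.004,"ty":0.0026,"tz":0.076,"gripper":1},{"wx":0,"wy":0.0019,"wz":-0.001,"tx":0.004,"ty":0.0026,"tz":0.076,"gripper":1}]' 10
python3 -m jog '[{"wx":0,"wy":0,"wz":0,"tx":-0.003,"ty":0,"tz":0,"gripper":1},{"wx":0,"wy":0,"wz":0,"tx":-0.006,"ty":0,"tz":0,"gripper":1},{"wx":0,"wy":0,"wz":0,"tx":-0.006,"ty":0,"tz":0,"gripper":1},{"wx":0,"wy":0,"wz":0,"tx":-0.006,"ty":0,"tz":0,"gripper":1}]' 10
python3 -c "
from h import *
go(.6874,.0562,.027,172.1)"
```

```text
clock: 4.25
ee_pos: [0.681, 0.0579, 0.0246]
orientation: [-0.217, -3.129, -0.003]
force: [-0.8, 0.7, 2.0]
opening: 0.148
gripper_force: 10.0
clock: 4.75
ee_pos: [0.6824, 0.0577, 0.0245]
orientation: [-0.215, -3.118, -0.002]
force: [-9.2, 2.8, 8.3]
opening: 0.145
gripper_force: 10.0
t [-0.0051 -0.0008 -0.0026] w [ 0.0001 -0.0052  0.    ]
```

```bash
python3 -m jog '[{"wx":0,"wy":0,"wz":0,"tx":0.004,"ty":0,"tz":0,"gripper":0.7},{"wx":0,"wy":0,"wz":0,"tx":0.004,"ty":0,"tz":-0.006,"gripper":0.7},{"wx":0,"wy":0,"wz":0,"tx":0.004,"ty":0,"tz":-0.006,"gripper":0.7},{"wx":0,"wy":0,"wz":0,"tx":0.004,"ty":0,"tz":-0.006,"gripper":0.7}]' 10
python3 - <<'E'
from h import *
s,p,d=snap('scene'); c=p
K,R,o=cam('scene',s); x=R.T@(np.array([.683,.057,.03])-o); u,v=(K@x)[:2]/x[2]; print(u,v)
u,v=int(u),int(v); cv2.imwrite('pics/fk.png',cv2.resize(p[v-50:v+50,u-65:u+65],None,fx=5,fy=5)[:,:,::-1])
E
```

```text
clock: 5.25
ee_pos: [0.6832, 0.0563, 0.0304]
orientation: [-0.218, -3.129, -0.0]
force: [0.0, 0.1, -0.8]
opening: 0.298
gripper_force: 0.0
279.71151606262174 232.3429059501679
```

View pics/fk.png

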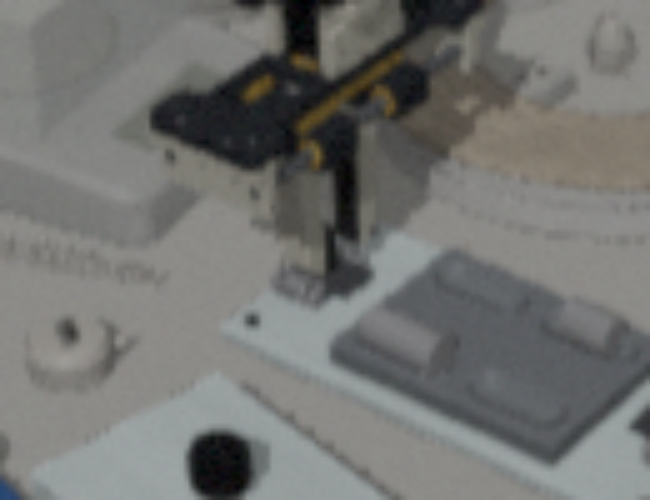

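The scene crop shows the fingers straddling the far knob (345,260) just above the guide blocks. They were rubbing on those, so I'll pull from the higher position.

```bash
python3 -m jog '[{"wx":0,"wy":0,"wz":0,"tx":0,"ty":0,"tz":-0.001,"gripper":1},{"wx":0,"wy":0,"wz":0,"tx":0,"ty":0,"tz":-0.001,"gripper":1},{"wx":0,"wy":0,"wz":0,"tx":0,"ty":0,"tz":-0.001,"gripper":1},{"wx":0,"wy":0,"wz":0,"tx":-0.003,"ty":0,"tz":-0.001,"gripper":1},{"wx":0,"wy":0,"wz":0,"tx":-0.006,"ty":0,"tz":-0.001,"gripper":1},{"wx":0,"wy":0,"wz":0,"tx":-0.007,"ty":0,"tz":-0.001,"gripper":1},{"wx":0,"wy":0,"wz":0,"tx":-0.007,"ty":0,"tz":-0.001,"gripper":1},{"wx":0,"wy":0,"wz":0,"tx":-0.007,"ty":0,"tz":-0.001,"gripper":1}]' 10
python3 -c "
from h import *
go(.6874,.0562,.031,172.1)"
```

```text
clock: 6.3
ee_pos: [0.6833, 0.0576, 0.0311]
orientation: [-0.215, -3.113, -0.002]
force: [-10.5, 3.1, 8.8]
opening: 0.145
gripper_force: 10.0
t [-0.0042 -0.0008 -0.    ] w [ 0.     -0.0067  0.0001]
```

```bash
python3 -m jog '[{"wx":0,"wy":0,"wz":0,"tx":0.007,"ty":0,"tz":0,"gripper":0.5},{"wx":0,"wy":0,"wz":0,"tx":0.004,"ty":0,"tz":-0.03,"gripper":0.5},{"wx":0,"wy":0,"wz":0,"tx":0,"ty":0,"tz":-0.09,"gripper":0.5},{"wx":0,"wy":0,"wz":0,"tx":0,"ty":0,"tz":-0.15,"gripper":0.5},{"wx":0,"wy":0,"wz":0,"tx":0,"ty":0,"tz":-0.15,"gripper":0.5},{"wx":0,"wy":0,"wz":0,"tx":0,"ty":0,"tz":-0.15,"gripper":0.5},{"wx":0,"wy":0,"wz":0,"tx":0,"ty":0,"tz":-0.15,"gripper":0.5}]' 10 | head -2
cat >> m.py <<'E'
TC=np.array([571.5,71.9]); TA=-7.9
def knobs(s,p,d,n='wrist'):
    X=cloud(n,s,d); g=cv2.cvtColor(p,cv2.COLOR_RGB2GRAY)
    u=np.array([np.cos(np.radians(TA)),np.sin(np.radians(TA))]); v=np.array([-u[1],u[0]])
    q=(X[...,:2]*1000-TC); a=q@u; b=q@v
    for nm,sg in [('near',-1),('far',1)]:
        m=(abs(sg*a-112)<20)&(abs(b)<15)&(X[...,2]>.042)&(X[...,2]<.055)
        if m.sum()>10: print(nm,m.sum(),'a',(a[m].min()+a[m].max())/2,np.ptp(a[m]),'b',(b[m].min()+b[m].max())/2,'z',X[m][:,2].mean(), 'med',np.median(a[m]))
E
python3 - <<'E'
from m import *
s,p,d=snap('wrist','w4'); knobs(s,p,d); knobs(*load('w2.npz')); knobs(*load('w1.npz'))
E
```

```text
clock: 7.18
ee_pos: [0.6895, 0.0551, 0.1791]
far 234 a 116.36864989795265 13.432176359956841 b 1.134129758958704 z 0.04415569026165115 med 116.3961397129795
near 212 a -112.35196294091176 13.222850498454747 b 1.0146974797963346 z 0.04418565617336393 med -112.51791554567174
far 130 a 115.4073879771359 13.325883759564377 b 1.3106786210520167 z 0.044188450776918325 med 114.7257353607358
near 160 a -113.19484068315292 12.850996150303075 b 1.2308478910338367 z 0.04404072641496225 med -113.38378231818052
```

View pics/w4.png

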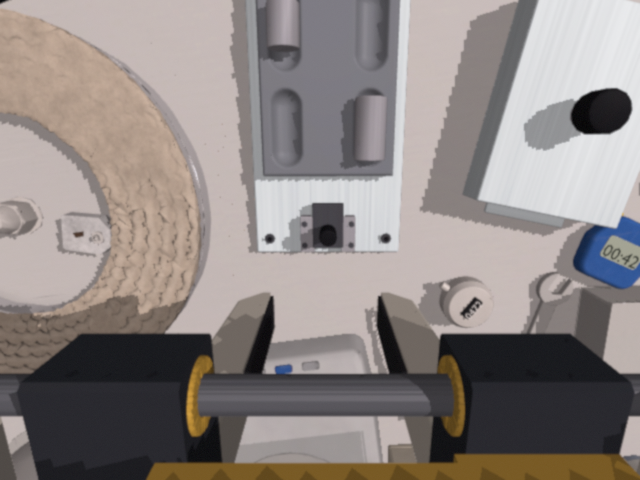

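This view shows the far keeper at (328,235), fully out after the pull: 116.4 mm against 117 nominal. The near one stands about 4 mm in, so it is next.

```bash
python3 -c "
from h import *
go(.4600,.0885,.09,172.1)"
```

```text
t [0.2311 0.0013 0.0913] w [-0.0004 -0.0031 -0.0003]
```

```bash
python3 -m jog '[{"wx":0,"wy":-0.003,"wz":0,"tx":0.231,"ty":0.0013,"tz":0.09,"gripper":0.6},{"wx":0,"wy":-0.003,"wz":0,"tx":0.231,"ty":0.0013,"tz":0.09,"gripper":0.6},{"wx":0,"wy":-0.003,"wz":0,"tx":0.231,"ty":0.0013,"tz":0.09,"gripper":0.6},{"wx":0,"wy":-0.003,"wz":0,"tx":0.231,"ty":0.0013,"tz":0.09,"gripper":0.6},{"wx":0,"wy":-0.003,"wz":0,"tx":0.231,"ty":0.0013,"tz":0.09,"gripper":0.6},{"wx":0,"wy":-0.003,"wz":0,"tx":0.231,"ty":0.0013,"tz":0.09,"gripper":0.6},{"wx":0,"wy":-0.003,"wz":0,"tx":0.231,"ty":0.0013,"tz":0.09,"gripper":0.6}]' 10
python3 -c "
from h import *
go(.4600,.0885,.031,172.1)"
```

```text
clock: 8.1
ee_pos: [0.464, 0.0888, 0.0931]
orientation: [0.218, 3.127, 0.0]
force: [-1.1, 0.2, 0.6]
opening: 0.403
gripper_force: 0.0
t [ 0.0044 -0.001   0.062 ] w [ 0.0002  0.0021 -0.0005]
```

```bash
python3 -m jog '[{"wx":0,"wy":0,"wz":0,"tx":0.002,"ty":0,"tz":0.03,"gripper":0.6},{"wx":0,"wy":0,"wz":0,"tx":0.002,"ty":0,"tz":0.059,"gripper":0.6},{"wx":0,"wy":0,"wz":0,"tx":0.002,"ty":0,"tz":0.059,"gripper":0.6},{"wx":0,"wy":0,"wz":0,"tx":0.002,"ty":0,"tz":0.059,"gripper":1},{"wx":0,"wy":0,"wz":0,"tx":0.002,"ty":0,"tz":0.059,"gripper":1},{"wx":0,"wy":0,"wz":0,"tx":0.002,"ty":0,"tz":0.059,"gripper":1},{"wx":0,"wy":0,"wz":0,"tx":0.002,"ty":0,"tz":0.059,"gripper":1}]' 10
python3 -m jog '[{"wx":0,"wy":0,"wz":0,"tx":0.002,"ty":0,"tz":0,"gripper":1},{"wx":0,"wy":0,"wz":0,"tx":0.005,"ty":0,"tz":0,"gripper":1},{"wx":0,"wy":0,"wz":0,"tx":0.007,"ty":0,"tz":0,"gripper":1},{"wx":0,"wy":0,"wz":0,"tx":0.008,"ty":0,"tz":0,"gripper":1},{"wx":0,"wy":0,"wz":0,"tx":0.008,"ty":0,"tz":0,"gripper":1}]' 10
```

```text
clock: 8.98
ee_pos: [0.4604, 0.0884, 0.0345]
orientation: [0.218, 3.129, -0.001]
force: [-0.5, -2.2, 5.4]
opening: 0.14
gripper_force: 10.0
clock: 9.6
ee_pos: [0.456, 0.0891, 0.0345]
orientation: [0.22, 3.122, -0.0]
force: [5.4, -4.6, 2.8]
opening: 0.144
gripper_force: 10.0
```

```bash
python3 -m jog '[{"wx":0,"wy":0,"wz":0,"tx":-0.004,"ty":0,"tz":0,"gripper":0.5},{"wx":0,"wy":0,"wz":0,"tx":-0.004,"ty":0,"tz":-0.03,"gripper":0.5},{"wx":0,"wy":0,"wz":0,"tx":-0.004,"ty":0,"tz":-0.06,"gripper":0.5},{"wx":0,"wy":0,"wz":0,"tx":-0.081,"ty":-0.033,"tz":-0.06,"gripper":0.5},{"wx":0,"wy":0,"wz":0,"tx":-0.081,"ty":-0.033,"tz":-0.06,"gripper":0.5},{"wx":0,"wy":0,"wz":0,"tx":-0.081,"ty":-0.033,"tz":-0.06,"gripper":0.5},{"wx":0,"wy":0,"wz":0,"tx":-0.081,"ty":-0.033,"tz":-0.06,"gripper":0.5}]' 30 | head -3
python3 -c "
from m import *
go(.532,.0458,.0265,172.1)
s,p,d=snap('wrist'); knobs(s,p,d)"
```

```text
clock: 10.48
ee_pos: [0.525, 0.0479, 0.0932]
orientation: [-0.215, -3.134, -0.001]
t [-0.0072 -0.0011  0.0667] w [ 0.0002 -0.0001  0.0003]
near 554 a -117.29405750381297 13.626940546661501 b 0.8704937796200203 z 0.044209709201106714 med -117.62022738238107
```

```bash
python3 -m jog '[{"wx":0,"wy":0,"wz":0,"tx":-0.0072,"ty":-0.001,"tz":0.04,"gripper":0.5},{"wx":0,"wy":0,"wz":0,"tx":-0.0072,"ty":-0.001,"tz":0.06,"gripper":0.5},{"wx":0,"wy":0,"wz":0,"tx":-0.0072,"ty":-0.001,"tz":0.0655,"gripper":0.5},{"wx":0,"wy":0,"wz":0,"tx":-0.0072,"ty":-0.001,"tz":0.0655,"gripper":0.5},{"wx":0,"wy":0,"wz":0,"tx":-0.0072,"ty":-0.001,"tz":0.0655,"gripper":0.5}]' 30
python3 -c "
from m import *
go(.532,.0458,.0265,172.1)"
```

```text
clock: 11.15
ee_pos: [0.5348, 0.0447, 0.0294]
orientation: [0.217, 3.129, 0.0]
force: [-0.7, -0.1, -0.6]
opening: 0.499
gripper_force: 0.0
t [0.003  0.0007 0.0028] w [ 0.0002  0.0016 -0.0001]
```

```bash
python3 -m jog '[{"wx":0,"wy":0,"wz":0,"tx":0.002,"ty":0.0007,"tz":0.003,"gripper":0.5},{"wx":0,"wy":0,"wz":0,"tx":0.002,"ty":0.0007,"tz":0.003,"gripper":1},{"wx":0,"wy":0,"wz":0,"tx":0.002,"ty":0.0007,"tz":0.003,"gripper":1},{"wx":0,"wy":0,"wz":0,"tx":0.002,"ty":0.0007,"tz":0.003,"gripper":1},{"wx":0,"wy":0,"wz":0,"tx":0.002,"ty":0.0007,"tz":0.003,"gripper":1}]' 30 
python3 -m jog '[{"wx":0,"wy":0,"wz":0,"tx":0,"ty":0,"tz":-0.02,"gripper":1},{"wx":0,"wy":0,"wz":0,"tx":0,"ty":0,"tz":-0.06,"gripper":1},{"wx":0,"wy":0,"wz":0,"tx":0,"ty":0,"tz":-0.07,"gripper":1}]' 30
python3 -c "
from m import *
go(.4507,-.1852,.075,193.5)"
```

```text
clock: 11.78
ee_pos: [0.5327, 0.0454, 0.0255]
orientation: [0.217, 3.13, -0.0]
force: [0.4, 0.3, 0.2]
opening: 0.249
gripper_force: 30.0
clock: 12.15
ee_pos: [0.5336, 0.0453, 0.0973]
orientation: [0.217, 3.127, 0.001]
force: [0.6, 0.6, -1.6]
opening: 0.246
gripper_force: 30.0
t [ 0.0504 -0.2398  0.0217] w [-0.0002  0.0023 -0.1192]
```

```bash
python3 -m jog '[{"wx":0,"wy":0,"wz":-0.06,"tx":0.012,"ty":-0.06,"tz":0.0,"gripper":1},{"wx":0,"wy":0,"wz":-0.119,"tx":0.025,"ty":-0.12,"tz":0.01,"gripper":1},{"wx":0,"wy":0.002,"wz":-0.119,"tx":0.04,"ty":-0.18,"tz":0.02,"gripper":1},{"wx":0,"wy":0.002,"wz":-0.119,"tx":0.05,"ty":-0.24,"tz":0.022,"gripper":1},{"wx":0,"wy":0.002,"wz":-0.119,"tx":0.05,"ty":-0.24,"tz":0.022,"gripper":1},{"wx":0,"wy":0.002,"wz":-0.119,"tx":0.05,"ty":-0.24,"tz":0.022,"gripper":1},{"wx":0,"wy":0.002,"wz":-0.119,"tx":0.05,"ty":-0.24,"tz":0.022,"gripper":1}]' 30 
python3 -c "
from m import *
go(.4507,-.1852,.024,193.5)"
```

```text
clock: 13.02
ee_pos: [0.4503, -0.1833, 0.0731]
orientation: [0.374, -3.116, -0.001]
force: [0.0, 0.1, -0.8]
opening: 0.249
gripper_force: 30.0
t [-0.     -0.002   0.0491] w [ 0.0004 -0.0008  0.001 ]
```

```bash
python3 -m jog '[{"wx":0,"wy":0,"wz":0,"tx":0,"ty":-0.0015,"tz":0.02,"gripper":1},{"wx":0,"wy":0,"wz":0,"tx":0,"ty":-0.0015,"tz":0.043,"gripper":1},{"wx":0,"wy":0,"wz":0,"tx":0,"ty":-0.0015,"tz":0.043,"gripper":1},{"wx":0,"wy":0,"wz":0,"tx":0,"ty":-0.0015,"tz":0.043,"gripper":1}]' 30 
python3 -c "
from m import *
go(.4507,-.1852,.0225,193.5)"
```

```text
clock: 13.52
ee_pos: [0.4507, -0.186, 0.0308]
orientation: [0.372, -3.117, 0.001]
force: [-0.5, -0.7, -1.7]
opening: 0.251
gripper_force: 30.0
t [-0.0002  0.0008  0.0083] w [-0.0001 -0.0007  0.0005]
```

```bash
python3 -m jog '[{"wx":0,"wy":0,"wz":0,"tx":0,"ty":0.0005,"tz":0.004,"gripper":1},{"wx":0,"wy":0,"wz":0,"tx":0,"ty":0.0005,"tz":0.0075,"gripper":1},{"wx":0,"wy":0,"wz":0,"tx":0,"ty":0.0005,"tz":0.0075,"gripper":1},{"wx":0,"wy":0,"wz":0,"tx":0,"ty":0.0005,"tz":0.0075,"gripper":1}]' 30 ; python3 -m jog '[{"wx":0,"wy":0,"wz":0,"tx":0,"ty":0,"tz":0,"gripper":0.65},{"wx":0,"wy":0,"wz":0,"tx":0,"ty":0,"tz":0,"gripper":0.65},{"wx":0,"wy":0,"wz":0,"tx":0,"ty":0,"tz":-0.01,"gripper":0.6},{"wx":0,"wy":0,"wz":0,"tx":0,"ty":0,"tz":-0.06,"gripper":0.5},{"wx":0,"wy":0,"wz":0,"tx":0,"ty":0,"tz":-0.08,"gripper":0.5},{"wx":0,"wy":0,"wz":0,"tx":0,"ty":0,"tz":-0.08,"gripper":0.5}]' 30 
python3 -c "
from m import *
s,p,d=snap('wrist'); X=cloud('wrist',s,d); m=(X[...,2]>.026)&(X[...,2]<.05)&(abs(X[...,1]+.185)<.04)&(abs(X[...,0]-.45)<.04)
print([(rect(X[c]),len(X[c]),X[c][:,2].max()) for c in comps(m)])
go(.610,.0983,.10,172.1)"
```

```text
clock: 14.02
ee_pos: [0.4498, -0.1866, 0.0228]
orientation: [0.368, -3.117, 0.001]
force: [-0.1, -0.2, -1.4]
opening: 0.251
gripper_force: 30.0
clock: 14.78
ee_pos: [0.4512, -0.1869, 0.1047]
orientation: [-0.368, 3.119, -0.004]
force: [0.4, 0.4, -0.6]
opening: 0.498
gripper_force: 0.0
[((array([ 448.6, -186.1]), array([30.7, 23.2]), 12.9), 1739, np.float64(0.03836251586032138))]
t [-0.2217  0.2398  0.0028] w [-0.0004 -0.0004  0.1187]
```

```bash
python3 -m jog '[{"wx":0,"wy":0,"wz":0.059,"tx":-0.04,"ty":0.045,"tz":0,"gripper":0.5},{"wx":0,"wy":0,"wz":0.1187,"tx":-0.08,"ty":0.09,"tz":0,"gripper":0.5},{"wx":0,"wy":0,"wz":0.1187,"tx":-0.2217,"ty":0.24,"tz":0.003,"gripper":0.5},{"wx":0,"wy":0,"wz":0.1187,"tx":-0.2217,"ty":0.24,"tz":0.003,"gripper":0.5},{"wx":0,"wy":0,"wz":0.1187,"tx":-0.2217,"ty":0.24,"tz":0.003,"gripper":0.5},{"wx":0,"wy":0,"wz":0.1187,"tx":-0.2217,"ty":0.24,"tz":0.003,"gripper":0.5},{"wx":0,"wy":0,"wz":0.1187,"tx":-0.2217,"ty":0.24,"tz":0.003,"gripper":0.5},{"wx":0,"wy":0,"wz":0.1187,"tx":-0.2217,"ty":0.24,"tz":0.003,"gripper":0.5}]' 30 | head -2
cat >> m.py <<'E'
def find(x,y,zlo,zhi,r=.045,n='wrist',mn=150):
    s,p,d=snap(n); X=cloud(n,s,d); m=(X[...,2]>zlo)&(X[...,2]<zhi)&(np.hypot(X[...,0]-x,X[...,1]-y)<r)
    for c in comps(m,mn): print('found',rect(X[c]),c.sum(),'ztop',np.percentile(X[c][:,2],90).round(4))
E
python3 -c "
from m import *
find(.61,.098,.032,.06)
go(.610,.0983,.0265,172.1)"
```

```text
clock: 15.82
ee_pos: [0.6085, 0.0953, 0.0984]
found (array([610.7, 100.2]), array([22.4, 46.4]), 81.8) 2663 ztop 0.0403
t [-0.0011  0.0035  0.0722] w [-0.0012 -0.0013 -0.0012]
```

```bash
python3 -m jog '[{"wx":0,"wy":0,"wz":0,"tx":-0.001,"ty":0.0025,"tz":0.04,"gripper":0.5},{"wx":0,"wy":0,"wz":0,"tx":-0.001,"ty":0.0025,"tz":0.065,"gripper":0.5},{"wx":0,"wy":0,"wz":0,"tx":-0.001,"ty":0.0025,"tz":0.07,"gripper":0.5},{"wx":0,"wy":0,"wz":0,"tx":-0.001,"ty":0.0025,"tz":0.07,"gripper":0.5},{"wx":0,"wy":0,"wz":0,"tx":-0.001,"ty":0.0025,"tz":0.07,"gripper":0.5}]' 30 | head -2
python3 -c "
from m import *
go(.610,.0988,.0262,172.1)"
```

```text
clock: 16.5
ee_pos: [0.6118, 0.1005, 0.0305]
t [ 0.0015 -0.0019  0.0043] w [-0.0002 -0.0001 -0.0002]
```

```bash
python3 -m jog '[{"wx":0,"wy":0,"wz":0,"tx":0.0015,"ty":-0.0015,"tz":0.0045,"gripper":0.5},{"wx":0,"wy":0,"wz":0,"tx":0.0015,"ty":-0.0015,"tz":0.0045,"gripper":1},{"wx":0,"wy":0,"wz":0,"tx":0.0015,"ty":-0.0015,"tz":0.0045,"gripper":1},{"wx":0,"wy":0,"wz":0,"tx":0.0015,"ty":-0.0015,"tz":0.0045,"gripper":1},{"wx":0,"wy":0,"wz":0,"tx":0.0015,"ty":-0.0015,"tz":0.0045,"gripper":1}]' 30 
python3 -m jog '[{"wx":0,"wy":0,"wz":0,"tx":0,"ty":0,"tz":-0.02,"gripper":1},{"wx":0,"wy":0,"wz":0,"tx":0,"ty":0,"tz":-0.06,"gripper":1},{"wx":0,"wy":0,"wz":0,"tx":0,"ty":0,"tz":-0.07,"gripper":1}]' 30
python3 -c "
from m import *
go(.4354,-.1211,.075,193.5)"
```

```text
clock: 17.12
ee_pos: [0.6092, 0.0999, 0.0247]
orientation: [-0.216, -3.132, 0.001]
force: [0.4, 1.3, 0.8]
opening: 0.253
gripper_force: 30.0
clock: 17.5
ee_pos: [0.6109, 0.0998, 0.0967]
orientation: [0.216, 3.132, -0.0]
force: [1.2, 0.7, -1.0]
opening: 0.25
gripper_force: 30.0
t [ 0.1435 -0.2429  0.0214] w [-1.000e-04  5.000e-04 -1.189e-01]
```

```bash
python3 -m jog '[{"wx":0,"wy":0,"wz":0,"tx":0.05,"ty":-0.03,"tz":0,"gripper":1},{"wx":0,"wy":0,"wz":-0.059,"tx":0.1,"ty":-0.07,"tz":0.01,"gripper":1},{"wx":0,"wy":0,"wz":-0.119,"tx":0.12,"ty":-0.12,"tz":0.02,"gripper":1},{"wx":0,"wy":0,"wz":-0.119,"tx":0.143,"ty":-0.243,"tz":0.021,"gripper":1},{"wx":0,"wy":0,"wz":-0.119,"tx":0.143,"ty":-0.243,"tz":0.021,"gripper":1},{"wx":0,"wy":0,"wz":-0.119,"tx":0.143,"ty":-0.243,"tz":0.021,"gripper":1},{"wx":0,"wy":0,"wz":-0.119,"tx":0.143,"ty":-0.243,"tz":0.021,"gripper":1},{"wx":0,"wy":0,"wz":-0.119,"tx":0.143,"ty":-0.243,"tz":0.021,"gripper":1}]' 30 
python3 -c "
from m import *
go(.4349,-.1212,.030,193.5)"
```

```text
clock: 18.5
ee_pos: [0.4348, -0.1194, 0.074]
orientation: [0.375, -3.116, -0.001]
force: [0.0, 0.0, -1.7]
opening: 0.251
gripper_force: 30.0
t [ 0.0002 -0.0018  0.044 ] w [ 0.0003 -0.0009  0.0013]
```

```bash
python3 -m jog '[{"wx":0,"wy":0,"wz":0,"tx":0,"ty":-0.0012,"tz":0.02,"gripper":1},{"wx":0,"wy":0,"wz":0,"tx":0,"ty":-0.0012,"tz":0.043,"gripper":1},{"wx":0,"wy":0,"wz":0,"tx":0,"ty":-0.0012,"tz":0.043,"gripper":1},{"wx":0,"wy":0,"wz":0,"tx":0,"ty":-0.0012,"tz":0.043,"gripper":1}]' 30 
python3 -c "
from m import *
go(.4349,-.1212,.0215,193.5)"
```

```text
clock: 19.0
ee_pos: [0.4351, -0.1216, 0.0317]
orientation: [0.373, -3.117, 0.001]
force: [-0.1, 0.0, -1.1]
opening: 0.249
gripper_force: 30.0
t [0.0001 0.0005 0.0102] w [-0.     -0.0007  0.0008]
```

```bash
python3 -m jog '[{"wx":0,"wy":0,"wz":0,"tx":0,"ty":0,"tz":0.005,"gripper":1},{"wx":0,"wy":0,"wz":0,"tx":0,"ty":0,"tz":0.0095,"gripper":1},{"wx":0,"wy":0,"wz":0,"tx":0,"ty":0,"tz":0.0095,"gripper":1},{"wx":0,"wy":0,"wz":0,"tx":0,"ty":0,"tz":0.0095,"gripper":1}]' 30 ; python3 -m jog '[{"wx":0,"wy":0,"wz":0,"tx":0,"ty":0,"tz":0,"gripper":0.65},{"wx":0,"wy":0,"wz":0,"tx":0,"ty":0,"tz":0,"gripper":0.65},{"wx":0,"wy":0,"wz":0,"tx":0,"ty":0,"tz":-0.01,"gripper":0.6},{"wx":0,"wy":0,"wz":0,"tx":0,"ty":0,"tz":-0.06,"gripper":0.5},{"wx":0,"wy":0,"wz":0,"tx":-0.02,"ty":0,"tz":-0.12,"gripper":0.5},{"wx":0,"wy":0,"wz":0,"tx":-0.02,"ty":0,"tz":-0.12,"gripper":0.5}]' 30 
python3 -c "
from m import *
find(.435,-.121,.026,.05); find(.449,-.185,.026,.05)
snap('wrist','w5')
go(.4643,.3091,.10,171.3)"
```

```text
clock: 19.5
ee_pos: [0.4344, -0.1227, 0.0218]
orientation: [0.37, -3.117, 0.001]
force: [-0.1, -0.1, -2.2]
opening: 0.252
gripper_force: 30.0
clock: 20.25
ee_pos: [0.4588, -0.1181, 0.1466]
orientation: [-0.37, 3.11, -0.007]
force: [0.0, -0.6, -0.4]
opening: 0.496
gripper_force: 0.0
found (array([ 435.7, -122. ]), array([46.1, 23.4]), 14.3) 2044 ztop 0.0363
found (array([ 448.7, -185.8]), array([30.3, 22.8]), 13.4) 1381 ztop 0.0363
found (array([ 492.4, -185.1]), array([ 3.2, 25.8]), 2.6) 253 ztop 0.0431
t [-0.1108  0.4125  0.0411] w [-0.0002 -0.0013  0.1234]
```

View pics/w5.png

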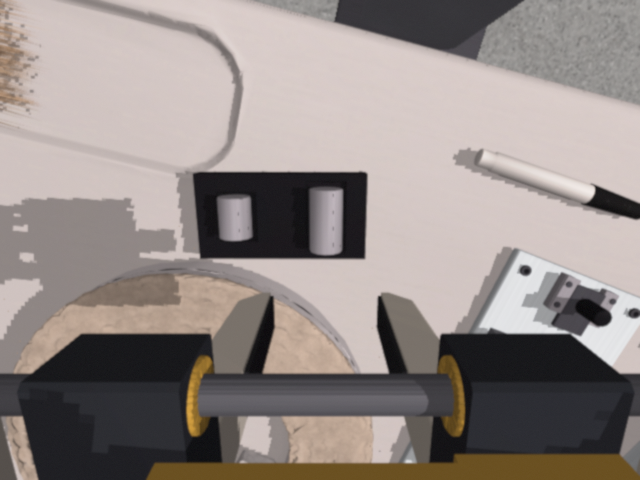

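The view shows both pins lying in their own slots (235,217) and (326,220), at the right depth. Now the capsules.

```bash
python3 -m jog '[{"wx":0,"wy":0,"wz":0.059,"tx":-0.015,"ty":0.06,"tz":0,"gripper":0.5},{"wx":0,"wy":0,"wz":0.118,"tx":-0.03,"ty":0.12,"tz":0,"gripper":0.5},{"wx":0,"wy":0,"wz":0.123,"tx":-0.111,"ty":0.412,"tz":0.025,"gripper":0.5},{"wx":0,"wy":0,"wz":0.123,"tx":-0.111,"ty":0.412,"tz":0.025,"gripper":0.5},{"wx":0,"wy":0,"wz":0.123,"tx":-0.111,"ty":0.412,"tz":0.025,"gripper":0.5},{"wx":0,"wy":0,"wz":0.123,"tx":-0.111,"ty":0.412,"tz":0.025,"gripper":0.5},{"wx":0,"wy":0,"wz":0.123,"tx":-0.111,"ty":0.412,"tz":0.025,"gripper":0.5},{"wx":0,"wy":0,"wz":0.123,"tx":-0.111,"ty":0.412,"tz":0.025,"gripper":0.5}]' 6 | head -2
python3 -m jog '[{"wx":0,"wy":0,"wz":0,"tx":0,"ty":0,"tz":0,"gripper":0.5},{"wx":0,"wy":0,"wz":0,"tx":0,"ty":0,"tz":0,"gripper":0.5}]' 6 | head -2
python3 -c "
from m import *
find(.4643,.3091,.0135,.035); find(.402,.316,.0135,.035)
find(.4537,.224,.0135,.035);find(.385,.238,.0135,.035)
go(.4643,.3091,.011,171.3)"
```

```text
clock: 21.4
ee_pos: [0.4624, 0.314, 0.1138]
clock: 21.65
ee_pos: [0.4658, 0.3059, 0.1157]
found (array([425.2, 312.2]), array([22. , 11.1]), 86.0) 413 ztop 0.0247
found (array([464.7, 310.4]), array([23.7, 56.2]), 80.9) 2464 ztop 0.0254
found (array([403.1, 317. ]), array([23.9, 57.5]), 75.6) 2951 ztop 0.0255
found (array([441.7, 313.4]), array([21.9, 10. ]), 83.9) 453 ztop 0.0246
found (array([454.2, 225.4]), array([23.6, 56.2]), 69.7) 2470 ztop 0.0254
found (array([385.7, 239.6]), array([57.2, 22.9]), 8.8) 3041 ztop 0.0256
t [0.0017 0.0015 0.1055] w [-0.0005 -0.0008 -0.0001]
```

```bash
python3 -m jog '[{"wx":0,"wy":0,"wz":0,"tx":0.0015,"ty":0.0025,"tz":0.05,"gripper":0.5},{"wx":0,"wy":0,"wz":0,"tx":0.0015,"ty":0.0025,"tz":0.09,"gripper":0.5},{"wx":0,"wy":0,"wz":0,"tx":0.0015,"ty":0.0025,"tz":0.1,"gripper":0.5},{"wx":0,"wy":0,"wz":0,"tx":0.0015,"ty":0.0025,"tz":0.1,"gripper":0.5},{"wx":0,"wy":0,"wz":0,"tx":0.0015,"ty":0.0025,"tz":0.1,"gripper":0.5}]' 6 | head -2
python3 -c "
from m import *
go(.4646,.310,.011,171.2)"
```

```text
clock: 22.48
ee_pos: [0.4655, 0.3119, 0.0179]
t [ 0.0006 -0.002   0.0069] w [ 0.0003 -0.0001  0.0009]
```

```bash
python3 -m jog '[{"wx":0,"wy":0,"wz":0,"tx":0.0006,"ty":-0.0015,"tz":0.0065,"gripper":0.5},{"wx":0,"wy":0,"wz":0,"tx":0.0006,"ty":-0.0015,"tz":0.0065,"gripper":0.5},{"wx":0,"wy":0,"wz":0,"tx":0.0006,"ty":-0.0015,"tz":0.0065,"gripper":1},{"wx":0,"wy":0,"wz":0,"tx":0.0006,"ty":-0.0015,"tz":0.0065,"gripper":1},{"wx":0,"wy":0,"wz":0,"tx":0.0006,"ty":-0.0015,"tz":0.0065,"gripper":1},{"wx":0,"wy":0,"wz":0,"tx":0.0006,"ty":-0.0015,"tz":0.0065,"gripper":1}]' 6
python3 -m jog '[{"wx":0,"wy":0,"wz":0,"tx":0,"ty":0,"tz":-0.02,"gripper":1},{"wx":0,"wy":0,"wz":0,"tx":0,"ty":0,"tz":-0.05,"gripper":1},{"wx":0,"wy":0,"wz":0,"tx":0,"ty":0,"tz":-0.07,"gripper":1}]' 6
python3 -c "
from m import *
go(.6015,.0361,.08,172.1)"
```

```text
clock: 23.22
ee_pos: [0.4635, 0.31, 0.0099]
orientation: [-0.236, -3.13, 0.001]
force: [0.3, 0.6, 0.1]
opening: 0.255
gripper_force: 6.0
clock: 23.6
ee_pos: [0.4639, 0.3101, 0.0809]
orientation: [-0.236, -3.131, 0.001]
force: [-0.1, 0.8, -0.5]
opening: 0.257
gripper_force: 6.0
t [-0.1771 -0.2503  0.0007] w [-0.0002 -0.0006 -0.004 ]
```

```bash
python3 -m jog '[{"wx":0,"wy":0,"wz":-0.004,"tx":-0.177,"ty":-0.25,"tz":0,"gripper":1},{"wx":0,"wy":0,"wz":-0.004,"tx":-0.177,"ty":-0.25,"tz":0,"gripper":1},{"wx":0,"wy":0,"wz":-0.004,"tx":-0.177,"ty":-0.25,"tz":0,"gripper":1},{"wx":0,"wy":0,"wz":-0.004,"tx":-0.177,"ty":-0.25,"tz":0,"gripper":1},{"wx":0,"wy":0,"wz":-0.004,"tx":-0.177,"ty":-0.25,"tz":0,"gripper":1},{"wx":0,"wy":0,"wz":-0.004,"tx":-0.177,"ty":-0.25,"tz":0,"gripper":1},{"wx":0,"wy":0,"wz":-0.004,"tx":-0.177,"ty":-0.25,"tz":0,"gripper":1},{"wx":0,"wy":0,"wz":-0.004,"tx":-0.177,"ty":-0.25,"tz":0,"gripper":1}]' 6
python3 -c "
from m import *
go(.6015,.0361,.035,172.1)"
```

```text
clock: 24.6
ee_pos: [0.6004, 0.0388, 0.0796]
orientation: [-0.211, -3.131, -0.001]
force: [0.1, 0.3, 0.2]
opening: 0.252
gripper_force: 6.0
t [-0.0017 -0.0026  0.0446] w [ 0.     -0.0012  0.0011]
```

```bash
python3 -m jog '[{"wx":0,"wy":0,"wz":0.001,"tx":0,"ty":-0.001,"tz":0.02,"gripper":1},{"wx":0,"wy":0,"wz":0.001,"tx":0,"ty":-0.001,"tz":0.0435,"gripper":1},{"wx":0,"wy":0,"wz":0.001,"tx":0,"ty":-0.001,"tz":0.0435,"gripper":1},{"wx":0,"wy":0,"wz":0.001,"tx":0,"ty":-0.001,"tz":0.0435,"gripper":1},{"wx":0,"wy":0,"wz":0.001,"tx":0,"ty":-0.001,"tz":0.0435,"gripper":1}]' 6
python3 -c "
from m import *
go(.6015,.0361,.0257,172.1)"
```

```text
clock: 25.22
ee_pos: [0.6017, 0.0358, 0.0373]
orientation: [-0.22, -3.133, 0.001]
force: [0.2, -0.4, -0.7]
opening: 0.252
gripper_force: 6.0
t [0.0002 0.0003 0.0116] w [-0.0002 -0.0002 -0.0008]
```

```bash
python3 -m jog '[{"wx":0,"wy":0,"wz":0,"tx":0,"ty":0,"tz":0.006,"gripper":1},{"wx":0,"wy":0,"wz":0,"tx":0,"ty":0,"tz":0.0105,"gripper":1},{"wx":0,"wy":0,"wz":0,"tx":0,"ty":0,"tz":0.0105,"gripper":1},{"wx":0,"wy":0,"wz":0,"tx":0,"ty":0,"tz":0.0105,"gripper":1}]' 6 | egrep 'pos|force'; python3 -m jog '[{"wx":0,"wy":0,"wz":0,"tx":0,"ty":0,"tz":0,"gripper":0.65},{"wx":0,"wy":0,"wz":0,"tx":0,"ty":0,"tz":0,"gripper":0.65},{"wx":0,"wy":0,"wz":0,"tx":0,"ty":0,"tz":-0.01,"gripper":0.6},{"wx":0,"wy":0,"wz":0,"tx":0,"ty":0,"tz":-0.06,"gripper":0.5},{"wx":0,"wy":0,"wz":0,"tx":0,"ty":0,"tz":-0.08,"gripper":0.5},{"wx":0,"wy":0,"wz":0,"tx":0,"ty":0,"tz":-0.08,"gripper":0.5}]' 6 | head -2
python3 -c "
from m import *
find(.601,.036,.027,.06)
go(.454,.225,.06,158.7)"
```

```text
ee_pos: [0.6009, 0.0352, 0.0256]
force: [0.6, -0.0, -0.6]
gripper_force: 6.0
clock: 26.48
ee_pos: [0.6026, 0.0354, 0.1081]
found (array([602. ,  36.3]), array([23.8, 56. ]), 81.2) 2880 ztop 0.0399
t [0.1725 0.1672 0.0465] w [-0.0003 -0.0003  0.0735]
```

```bash
python3 -m jog '[{"wx":0,"wy":0,"wz":0.0735,"tx":0.1725,"ty":0.1672,"tz":0,"gripper":0.5},{"wx":0,"wy":0,"wz":0.0735,"tx":0.1725,"ty":0.1672,"tz":0,"gripper":0.5},{"wx":0,"wy":0,"wz":0.0735,"tx":0.1725,"ty":0.1672,"tz":0,"gripper":0.5},{"wx":0,"wy":0,"wz":0.0735,"tx":0.1725,"ty":0.1672,"tz":0.02,"gripper":0.5},{"wx":0,"wy":0,"wz":0.0735,"tx":0.1725,"ty":0.1672,"tz":0.046,"gripper":0.5},{"wx":0,"wy":0,"wz":0.0735,"tx":0.1725,"ty":0.1672,"tz":0.046,"gripper":0.5},{"wx":0,"wy":0,"wz":0.0735,"tx":0.1725,"ty":0.1672,"tz":0.046,"gripper":0.5},{"wx":0,"wy":0,"wz":0.0735,"tx":0.1725,"ty":0.1672,"tz":0.046,"gripper":0.5}]' 6 | head -2
python3 -c "
from m import *
go(.454,.225,.02,158.7)"
```

```text
clock: 27.52
ee_pos: [0.4547, 0.2243, 0.0606]
t [0.0009 0.0004 0.0406] w [-0.0003 -0.0003 -0.0007]
```

```bash
python3 -m jog '[{"wx":0,"wy":0,"wz":0,"tx":0,"ty":0.0004,"tz":0.025,"gripper":0.5},{"wx":0,"wy":0,"wz":0,"tx":0,"ty":0.0004,"tz":0.048,"gripper":0.5},{"wx":0,"wy":0,"wz":0,"tx":0,"ty":0.0004,"tz":0.048,"gripper":0.5},{"wx":0,"wy":0,"wz":0,"tx":0,"ty":0.0004,"tz":0.048,"gripper":0.5},{"wx":0,"wy":0,"wz":0,"tx":0,"ty":0.0004,"tz":0.048,"gripper":1},{"wx":0,"wy":0,"wz":0,"tx":0,"ty":0.0004,"tz":0.048,"gripper":1},{"wx":0,"wy":0,"wz":0,"tx":0,"ty":0.0004,"tz":0.048,"gripper":1},{"wx":0,"wy":0,"wz":0,"tx":0,"ty":0.0004,"tz":0.048,"gripper":1}]' 6
python3 -m jog '[{"wx":0,"wy":0,"wz":0,"tx":0,"ty":0,"tz":-0.02,"gripper":1},{"wx":0,"wy":0,"wz":0,"tx":0,"ty":0,"tz":-0.05,"gripper":1},{"wx":0,"wy":0,"wz":0,"tx":0,"ty":0,"tz":-0.07,"gripper":1}]' 6
python3 -c "
from m import *
go(.5321,.0457,.075,172.1)"
```

```text
clock: 28.52
ee_pos: [0.4539, 0.2255, 0.0123]
orientation: [-0.58, -3.085, 0.001]
force: [-1.0, -0.7, 3.3]
opening: 0.255
gripper_force: 6.0
clock: 28.9
ee_pos: [0.4539, 0.2255, 0.0829]
orientation: [-0.58, -3.085, 0.002]
force: [0.8, 0.4, -0.2]
opening: 0.253
gripper_force: 6.0
t [-0.1381 -0.1391  0.0078] w [-0.0004 -0.0007 -0.0744]
```

```bash
python3 -m jog '[{"wx":0,"wy":0,"wz":-0.037,"tx":-0.045,"ty":-0.045,"tz":0,"gripper":1},{"wx":0,"wy":0,"wz":-0.074,"tx":-0.09,"ty":-0.09,"tz":0,"gripper":1},{"wx":0,"wy":0,"wz":-0.0744,"tx":-0.138,"ty":-0.139,"tz":0.007,"gripper":1},{"wx":0,"wy":0,"wz":-0.0744,"tx":-0.138,"ty":-0.139,"tz":0.007,"gripper":1},{"wx":0,"wy":0,"wz":-0.0744,"tx":-0.138,"ty":-0.139,"tz":0.007,"gripper":1},{"wx":0,"wy":0,"wz":-0.0744,"tx":-0.138,"ty":-0.139,"tz":0.007,"gripper":1},{"wx":0,"wy":0,"wz":-0.0744,"tx":-0.138,"ty":-0.139,"tz":0.007,"gripper":1}]' 6
python3 -c "
from m import *
go(.5321,.0457,.038,172.1)"
```

```text
clock: 29.78
ee_pos: [0.5314, 0.048, 0.075]
orientation: [-0.211, -3.131, 0.0]
force: [0.5, -0.5, 0.0]
opening: 0.259
gripper_force: 6.0
t [-0.0011 -0.0022  0.037 ] w [-0.0001 -0.001   0.0011]
```

```bash
python3 -m jog '[{"wx":0,"wy":0,"wz":0.001,"tx":0,"ty":-0.001,"tz":0.02,"gripper":1},{"wx":0,"wy":0,"wz":0.001,"tx":0,"ty":-0.001,"tz":0.036,"gripper":1},{"wx":0,"wy":0,"wz":0.001,"tx":0,"ty":-0.001,"tz":0.036,"gripper":1},{"wx":0,"wy":0,"wz":0.001,"tx":0,"ty":-0.001,"tz":0.036,"gripper":1},{"wx":0,"wy":0,"wz":0.001,"tx":0,"ty":-0.001,"tz":0.036,"gripper":1}]' 6
python3 -c "
from m import *
go(.5321,.0457,.028,172.1)"
```

```text
clock: 30.4
ee_pos: [0.5321, 0.0449, 0.0394]
orientation: [-0.221, -3.132, 0.001]
force: [0.7, -0.9, 0.3]
opening: 0.254
gripper_force: 6.0
t [0.0001 0.0008 0.0114] w [-0.0003 -0.0005 -0.001 ]
```

```bash
python3 -m jog '[{"wx":0,"wy":0,"wz":0,"tx":0,"ty":0.0005,"tz":0.006,"gripper":1},{"wx":0,"wy":0,"wz":0,"tx":0,"ty":0.0005,"tz":0.0108,"gripper":1},{"wx":0,"wy":0,"wz":0,"tx":0,"ty":0.0005,"tz":0.0108,"gripper":1},{"wx":0,"wy":0,"wz":0,"tx":0,"ty":0.0005,"tz":0.0108,"gripper":1}]' 6 | egrep 'pos|force'; python3 -m jog '[{"wx":0,"wy":0,"wz":0,"tx":0,"ty":0,"tz":0,"gripper":0.65},{"wx":0,"wy":0,"wz":0,"tx":0,"ty":0,"tz":0,"gripper":0.65},{"wx":0,"wy":0,"wz":0,"tx":0,"ty":0,"tz":-0.01,"gripper":0.6},{"wx":0,"wy":0,"wz":0,"tx":0,"ty":0,"tz":-0.06,"gripper":0.5},{"wx":0,"wy":0,"wz":0,"tx":0,"ty":0,"tz":-0.08,"gripper":0.5},{"wx":0,"wy":0,"wz":0,"tx":0,"ty":0,"tz":-0.08,"gripper":0.5}]' 6 | head -2
python3 -c "
from m import *
find(.532,.046,.027,.06)
go(.4028,.3165,.07,165.6)"
```

```text
ee_pos: [0.5317, 0.0452, 0.028]
force: [-0.6, -0.5, 0.2]
gripper_force: 6.0
clock: 31.65
ee_pos: [0.5333, 0.0454, 0.1102]
found (array([532. ,  45.5]), array([23.4, 56.1]), 81.7) 2825 ztop 0.0399
t [0.1663 0.2503 0.0387] w [-0.0003 -0.0003  0.035 ]
```

Two capsules are seated. The third is B.

```bash
python3 -m jog '[{"wx":0,"wy":0,"wz":0.035,"tx":0.166,"ty":0.25,"tz":0,"gripper":0.5},{"wx":0,"wy":0,"wz":0.035,"tx":0.166,"ty":0.25,"tz":0,"gripper":0.5},{"wx":0,"wy":0,"wz":0.035,"tx":0.166,"ty":0.25,"tz":0,"gripper":0.5},{"wx":0,"wy":0,"wz":0.035,"tx":0.166,"ty":0.25,"tz":0,"gripper":0.5},{"wx":0,"wy":0,"wz":0.035,"tx":0.166,"ty":0.25,"tz":0.02,"gripper":0.5},{"wx":0,"wy":0,"wz":0.035,"tx":0.166,"ty":0.25,"tz":0.048,"gripper":0.5},{"wx":0,"wy":0,"wz":0.035,"tx":0.166,"ty":0.25,"tz":0.048,"gripper":0.5},{"wx":0,"wy":0,"wz":0.035,"tx":0.166,"ty":0.25,"tz":0.048,"gripper":0.5}]' 6 | head -2
python3 -c "
from m import *
go(.4028,.3165,.012,165.6)"
```

```text
clock: 32.7
ee_pos: [0.4031, 0.3151, 0.0601]
t [0.0005 0.0014 0.0481] w [-0.0008 -0.0008 -0.0005]
```

```bash
python3 -m jog '[{"wx":0,"wy":0,"wz":0,"tx":0,"ty":0.0008,"tz":0.025,"gripper":0.5},{"wx":0,"wy":0,"wz":0,"tx":0,"ty":0.0008,"tz":0.048,"gripper":0.5},{"wx":0,"wy":0,"wz":0,"tx":0,"ty":0.0008,"tz":0.048,"gripper":0.5},{"wx":0,"wy":0,"wz":0,"tx":0,"ty":0.0008,"tz":0.048,"gripper":0.5},{"wx":0,"wy":0,"wz":0,"tx":0,"ty":0.0008,"tz":0.048,"gripper":1},{"wx":0,"wy":0,"wz":0,"tx":0,"ty":0.0008,"tz":0.048,"gripper":1},{"wx":0,"wy":0,"wz":0,"tx":0,"ty":0.0008,"tz":0.048,"gripper":1},{"wx":0,"wy":0,"wz":0,"tx":0,"ty":0.0008,"tz":0.048,"gripper":1}]' 6
python3 -m jog '[{"wx":0,"wy":0,"wz":0,"tx":0,"ty":0,"tz":-0.02,"gripper":1},{"wx":0,"wy":0,"wz":0,"tx":0,"ty":0,"tz":-0.05,"gripper":1},{"wx":0,"wy":0,"wz":0,"tx":0,"ty":0,"tz":-0.075,"gripper":1}]' 6
python3 -c "
from m import *
go(.6103,.0995,.085,172.1)"
```

```text
clock: 33.7
ee_pos: [0.4029, 0.3171, 0.0126]
orientation: [-0.393, -3.115, 0.001]
force: [-0.0, -0.4, 4.5]
opening: 0.256
gripper_force: 6.0
clock: 34.08
ee_pos: [0.4028, 0.3169, 0.0879]
orientation: [-0.393, -3.114, 0.002]
force: [-0.1, -0.6, 0.2]
opening: 0.254
gripper_force: 6.0
t [-0.255  -0.159   0.0025] w [-0.0005 -0.0009 -0.036 ]
```

```bash
python3 -m jog '[{"wx":0,"wy":0,"wz":-0.02,"tx":-0.05,"ty":-0.03,"tz":0,"gripper":1},{"wx":0,"wy":0,"wz":-0.036,"tx":-0.255,"ty":-0.159,"tz":0.002,"gripper":1},{"wx":0,"wy":0,"wz":-0.036,"tx":-0.255,"ty":-0.159,"tz":0.002,"gripper":1},{"wx":0,"wy":0,"wz":-0.036,"tx":-0.255,"ty":-0.159,"tz":0.002,"gripper":1},{"wx":0,"wy":0,"wz":-0.036,"tx":-0.255,"ty":-0.159,"tz":0.002,"gripper":1},{"wx":0,"wy":0,"wz":-0.036,"tx":-0.255,"ty":-0.159,"tz":0.002,"gripper":1},{"wx":0,"wy":0,"wz":-0.036,"tx":-0.255,"ty":-0.159,"tz":0.002,"gripper":1},{"wx":0,"wy":0,"wz":-0.036,"tx":-0.255,"ty":-0.159,"tz":0.002,"gripper":1}]' 6
python3 -c "
from m import *
go(.6103,.0995,.039,172.1)"
```

```text
clock: 35.08
ee_pos: [0.6091, 0.1018, 0.0846]
orientation: [-0.211, -3.13, -0.0]
force: [0.4, 0.7, 0.2]
opening: 0.255
gripper_force: 6.0
t [-0.0017 -0.0021  0.0456] w [-0.0001 -0.0014  0.001 ]
```

```bash
python3 -m jog '[{"wx":0,"wy":0,"wz":0.001,"tx":0,"ty":-0.0008,"tz":0.02,"gripper":1},{"wx":0,"wy":0,"wz":0.001,"tx":0,"ty":-0.0008,"tz":0.0445,"gripper":1},{"wx":0,"wy":0,"wz":0.001,"tx":0,"ty":-0.0008,"tz":0.0445,"gripper":1},{"wx":0,"wy":0,"wz":0.001,"tx":0,"ty":-0.0008,"tz":0.0445,"gripper":1},{"wx":0,"wy":0,"wz":0.001,"tx":0,"ty":-0.0008,"tz":0.0445,"gripper":1}]' 6
python3 -c "
from m import *
go(.6103,.0995,.0285,172.1)"
```

```text
clock: 35.7
ee_pos: [0.6109, 0.0993, 0.0415]
orientation: [-0.221, -3.133, 0.001]
force: [-0.2, -0.1, 0.1]
opening: 0.255
gripper_force: 6.0
t [0.0006 0.0001 0.013 ] w [-0.0001 -0.0002 -0.0009]
```

```bash
python3 -m jog '[{"wx":0,"wy":0,"wz":0,"tx":0,"ty":0,"tz":0.006,"gripper":1},{"wx":0,"wy":0,"wz":0,"tx":0,"ty":0,"tz":0.0125,"gripper":1},{"wx":0,"wy":0,"wz":0,"tx":0,"ty":0,"tz":0.0125,"gripper":1},{"wx":0,"wy":0,"wz":0,"tx":0,"ty":0,"tz":0.0125,"gripper":1}]' 6 | egrep 'pos|force'; python3 -m jog '[{"wx":0,"wy":0,"wz":0,"tx":0,"ty":0,"tz":0,"gripper":0.65},{"wx":0,"wy":0,"wz":0,"tx":0,"ty":0,"tz":0,"gripper":0.65},{"wx":0,"wy":0,"wz":0,"tx":0,"ty":0,"tz":-0.01,"gripper":0.6},{"wx":0,"wy":0,"wz":0,"tx":0,"ty":0,"tz":-0.06,"gripper":0.5},{"wx":0,"wy":0,"wz":0,"tx":0,"ty":0,"tz":-0.08,"gripper":0.5},{"wx":0,"wy":0,"wz":0,"tx":0,"ty":0,"tz":-0.08,"gripper":0.5}]' 6 | head -2
python3 -c "
from m import *
find(.610,.0995,.027,.06)
go(.3855,.239,.065,189.2)"
```

```text
ee_pos: [0.6099, 0.0986, 0.0275]
force: [-0.4, -0.0, -0.1]
gripper_force: 6.0
clock: 36.95
ee_pos: [0.6119, 0.0991, 0.1103]
found (array([609.5,  98.8]), array([23.7, 56.6]), 81.3) 2847 ztop 0.0399
t [0.2426 0.1071 0.0438] w [-0.0002 -0.0004 -0.0961]
```

```bash
python3 -m jog '[{"wx":0,"wy":0,"wz":-0.05,"tx":0.05,"ty":0.022,"tz":0,"gripper":0.5},{"wx":0,"wy":0,"wz":-0.096,"tx":0.2426,"ty":0.107,"tz":0,"gripper":0.5},{"wx":0,"wy":0,"wz":-0.096,"tx":0.2426,"ty":0.107,"tz":0,"gripper":0.5},{"wx":0,"wy":0,"wz":-0.096,"tx":0.2426,"ty":0.107,"tz":0,"gripper":0.5},{"wx":0,"wy":0,"wz":-0.096,"tx":0.2426,"ty":0.107,"tz":0,"gripper":0.5},{"wx":0,"wy":0,"wz":-0.096,"tx":0.2426,"ty":0.107,"tz":0.04,"gripper":0.5},{"wx":0,"wy":0,"wz":-0.096,"tx":0.2426,"ty":0.107,"tz":0.05,"gripper":0.5},{"wx":0,"wy":0,"wz":-0.096,"tx":0.2426,"ty":0.107,"tz":0.05,"gripper":0.5}]' 6 | head -2
python3 -c "
from m import *
go(.3855,.239,.012,189.2)"
```

```text
clock: 38.0
ee_pos: [0.3846, 0.2381, 0.0575]
t [-0.0012  0.0009  0.0454] w [-0.0006 -0.0018 -0.0003]
```

```bash
python3 -m jog '[{"wx":0,"wy":0,"wz":0,"tx":-0.0005,"ty":0.0006,"tz":0.025,"gripper":0.5},{"wx":0,"wy":0,"wz":0,"tx":-0.0005,"ty":0.0006,"tz":0.0445,"gripper":0.5},{"wx":0,"wy":0,"wz":0,"tx":-0.0005,"ty":0.0006,"tz":0.0445,"gripper":0.5},{"wx":0,"wy":0,"wz":0,"tx":-0.0005,"ty":0.0006,"tz":0.0445,"gripper":0.5},{"wx":0,"wy":0,"wz":0,"tx":-0.0005,"ty":0.0006,"tz":0.0445,"gripper":1},{"wx":0,"wy":0,"wz":0,"tx":-0.0005,"ty":0.0006,"tz":0.0445,"gripper":1},{"wx":0,"wy":0,"wz":0,"tx":-0.0005,"ty":0.0006,"tz":0.0445,"gripper":1},{"wx":0,"wy":0,"wz":0,"tx":-0.0005,"ty":0.0006,"tz":0.0445,"gripper":1}]' 6
python3 -m jog '[{"wx":0,"wy":0,"wz":0,"tx":0,"ty":0,"tz":-0.02,"gripper":1},{"wx":0,"wy":0,"wz":0,"tx":0,"ty":0,"tz":-0.05,"gripper":1},{"wx":0,"wy":0,"wz":0,"tx":0,"ty":0,"tz":-0.075,"gripper":1}]' 6
python3 -c "
from m import *
go(.5409,.1091,.085,172.1)"
```

```text
clock: 39.0
ee_pos: [0.3856, 0.2396, 0.0141]
orientation: [0.251, -3.129, 0.001]
force: [0.3, -0.2, 3.2]
opening: 0.255
gripper_force: 6.0
clock: 39.38
ee_pos: [0.3854, 0.2394, 0.0896]
orientation: [0.252, -3.128, 0.001]
force: [-1.0, 0.3, -1.3]
opening: 0.252
gripper_force: 6.0
t [-0.1327 -0.1535  0.0042] w [-0.0003 -0.001   0.095 ]
```

```bash
python3 -m jog '[{"wx":0,"wy":0,"wz":0.048,"tx":-0.045,"ty":-0.05,"tz":0,"gripper":1},{"wx":0,"wy":0,"wz":0.095,"tx":-0.085,"ty":-0.1,"tz":0,"gripper":1},{"wx":0,"wy":0,"wz":0.095,"tx":-0.1327,"ty":-0.1535,"tz":0.002,"gripper":1},{"wx":0,"wy":0,"wz":0.095,"tx":-0.1327,"ty":-0.1535,"tz":0.002,"gripper":1},{"wx":0,"wy":0,"wz":0.095,"tx":-0.1327,"ty":-0.1535,"tz":0.002,"gripper":1},{"wx":0,"wy":0,"wz":0.095,"tx":-0.1327,"ty":-0.1535,"tz":0.002,"gripper":1},{"wx":0,"wy":0,"wz":0.095,"tx":-0.1327,"ty":-0.1535,"tz":0.002,"gripper":1}]' 6
python3 -c "
from m import *
go(.5409,.1091,.041,172.1)"
```

```text
clock: 40.25
ee_pos: [0.5396, 0.1112, 0.0865]
orientation: [-0.211, -3.13, 0.0]
force: [0.3, 0.1, -1.2]
opening: 0.256
gripper_force: 6.0
t [-0.0017 -0.0019  0.0455] w [-0.0002 -0.0013  0.0011]
```

```bash
python3 -m jog '[{"wx":0,"wy":0,"wz":0.001,"tx":-0.0004,"ty":-0.0006,"tz":0.02,"gripper":1},{"wx":0,"wy":0,"wz":0.001,"tx":-0.0004,"ty":-0.0006,"tz":0.0445,"gripper":1},{"wx":0,"wy":0,"wz":0.001,"tx":-0.0004,"ty":-0.0006,"tz":0.0445,"gripper":1},{"wx":0,"wy":0,"wz":0.001,"tx":-0.0004,"ty":-0.0006,"tz":0.0445,"gripper":1},{"wx":0,"wy":0,"wz":0.001,"tx":-0.0004,"ty":-0.0006,"tz":0.0445,"gripper":1}]' 6
python3 -c "
from m import *
go(.5409,.1091,.0297,172.1)"
```

```text
clock: 40.88
ee_pos: [0.5419, 0.1089, 0.043]
orientation: [-0.221, -3.133, 0.001]
force: [0.0, -0.6, -1.3]
opening: 0.254
gripper_force: 6.0
t [0.001  0.     0.0133] w [-0.0001 -0.0003 -0.0009]
```

```bash
python3 -m jog '[{"wx":0,"wy":0,"wz":0,"tx":0,"ty":0,"tz":0.006,"gripper":1},{"wx":0,"wy":0,"wz":0,"tx":0,"ty":0,"tz":0.0128,"gripper":1},{"wx":0,"wy":0,"wz":0,"tx":0,"ty":0,"tz":0.0128,"gripper":1},{"wx":0,"wy":0,"wz":0,"tx":0,"ty":0,"tz":0.0128,"gripper":1}]' 6 | egrep 'pos|force'; python3 -m jog '[{"wx":0,"wy":0,"wz":0,"tx":0,"ty":0,"tz":0,"gripper":0.65},{"wx":0,"wy":0,"wz":0,"tx":0,"ty":0,"tz":0,"gripper":0.65},{"wx":0,"wy":0,"wz":0,"tx":0,"ty":0,"tz":-0.01,"gripper":0.6},{"wx":0,"wy":0,"wz":0,"tx":0,"ty":0,"tz":-0.06,"gripper":0.5},{"wx":0,"wy":0,"wz":0,"tx":-0.06,"ty":0.05,"tz":-0.12,"gripper":0.3},{"wx":0,"wy":0,"wz":0,"tx":-0.09,"ty":0.05,"tz":-0.2,"gripper":0.3},{"wx":0,"wy":0,"wz":0,"tx":-0.09,"ty":0.05,"tz":-0.2,"gripper":0.3},{"wx":0,"wy":0,"wz":0,"tx":-0.09,"ty":0.05,"tz":-0.2,"gripper":0.3}]' 6 | head -2
python3 - <<'E'
from m import *
s,p,d=snap('wrist','w6'); np.savez('w6.npz',p=p,d=d,pos=s['ee_pos'],o=s['orientation']); print(s['ee_pos'])
for q in [(.5409,.1091),(.6103,.0995),(.532,.0457),(.6015,.0361)]: find(*q,.027,.06)
s,p,d=load('w6.npz'); knobs(s,p,d); X=cloud('wrist',s,d)
m=(X[...,2]>.033)&(X[...,2]<.041)&(X[...,1]>.13)&(X[...,0]<.75)
for c in comps(m,800): print('cover',rect(X[c]),c.sum())
m=(X[...,2]>.062)&(X[...,2]<.075)&(X[...,1]>.13)&(X[...,0]<.75)
for c in comps(m,100): print('knob',rect(X[c]),c.sum(),X[c].mean(0))
m=(X[...,2]>.021)&(X[...,2]<.0265)&(X[...,1]<.15)&(X[...,0]<.68)&(X[...,0]>.48)
for c in comps(m,800): print('blocktop',rect(X[c]),c.sum())
E
```

```text
ee_pos: [0.541, 0.1084, 0.0289]
force: [-0.1, 0.6, -0.0]
gripper_force: 6.0
clock: 42.38
ee_pos: [0.6417, 0.1464, 0.2342]
[0.64170417 0.14642601 0.23417361]
found (array([541. , 108.6]), array([23.7, 56.4]), 82.4) 1697 ztop 0.0401
found (array([610.1,  98.6]), array([24., 57.]), 80.8) 1469 ztop 0.04
found (array([533.5,  46.2]), array([22.6, 56.4]), 82.6) 1727 ztop 0.0401
found (array([603.1,  37.1]), array([23.5, 57.4]), 84.4) 1486 ztop 0.04
near 210 a -115.15058810546844 9.549165637304654 b 1.441085866435167 z 0.04416880644244938 med -115.65085327904538
far 155 a 116.6603512875476 13.712411835856983 b 1.8787963670245906 z 0.04416554565151099 med 116.1183801708165
cover (array([622. , 255.2]), array([115.3, 153.3]), 70.8) 20440
knob (array([621.6, 254.7]), array([29.3, 28.5]), 81.0) 989 [0.62132947 0.25439648 0.06608879]
blocktop (array([571.6,  73.3]), array([104.2, 141.7]), 82.2) 11309
blocktop (array([ 637.8, -145.4]), array([ 55.6, 109.8]), 68.9) 2611
```

View pics/w6.png

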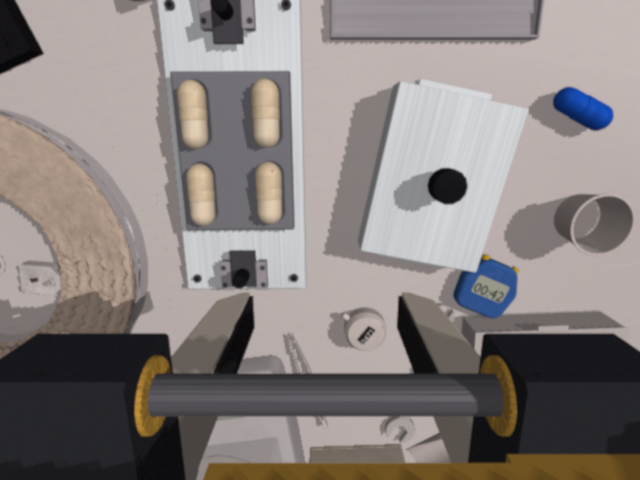

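All four capsules lie in their pockets: (193,113), (266,112), (200,193), (269,192). Both keepers are out at (222,8) and (240,275), and the cover is unmoved with its knob at (447,186). Next I fetch the cover.

```bash
python3 -c "
from h import *
go(.6215,.2545,.10,160.8)"
```

```text
t [0.0292 0.1067 0.1271] w [-0.0011 -0.002   0.0618]
```

```bash
python3 -m jog '[{"wx":0,"wy":0,"wz":0.0315,"tx":0.015,"ty":0.055,"tz":0.04,"gripper":0.4},{"wx":0,"wy":0,"wz":0.0618,"tx":0.028,"ty":0.107,"tz":0.08,"gripper":0.4},{"wx":0,"wy":0,"wz":0.0618,"tx":0.028,"ty":0.107,"tz":0.122,"gripper":0.4},{"wx":0,"wy":0,"wz":0.0618,"tx":0.028,"ty":0.107,"tz":0.122,"gripper":0.4},{"wx":0,"wy":0,"wz":0.0618,"tx":0.028,"ty":0.107,"tz":0.122,"gripper":0.4},{"wx":0,"wy":0,"wz":0.0618,"tx":0.028,"ty":0.107,"tz":0.122,"gripper":0.4}]' 40
python3 -c "
from m import *
find(.62,.25,.062,.075,.06); find(.62,.25,.033,.041,.12,mn=1500)
go(.6215,.2545,.045,160.8)"
```

```text
clock: 43.38
ee_pos: [0.627, 0.254, 0.1094]
orientation: [0.528, 3.095, 0.0]
force: [-0.8, 0.8, 0.4]
opening: 0.603
gripper_force: 0.0
found (array([621.5, 255.3]), array([28.6, 29.4]), 69.4) 2101 ztop 0.0671
found (array([622.1, 255.2]), array([115.3, 153.1]), 70.7) 37840 ztop 0.0372
t [ 0.0046 -0.0016  0.064 ] w [ 0.0001  0.0002 -0.0006]
```

```bash
python3 -m jog '[{"wx":0,"wy":0,"wz":0,"tx":0.0045,"ty":-0.0008,"tz":0.03,"gripper":0.4},{"wx":0,"wy":0,"wz":0,"tx":0.0045,"ty":-0.0008,"tz":0.058,"gripper":0.4},{"wx":0,"wy":0,"wz":0,"tx":0.0045,"ty":-0.0008,"tz":0.0635,"gripper":0.4},{"wx":0,"wy":0,"wz":0,"tx":0.0045,"ty":-0.0008,"tz":0.0635,"gripper":0.4}]' 40 | sed -n 2p
python3 -c "
from h import *
go(.6215,.255,.045,160.8)"
```

```text
ee_pos: [0.621, 0.2559, 0.0442]
t [-0.0008 -0.0007 -0.0008] w [-0.0003 -0.0004 -0.0002]
```

```bash
python3 -m jog '[{"wx":0,"wy":0,"wz":0,"tx":0,"ty":0,"tz":0,"gripper":1},{"wx":0,"wy":0,"wz":0,"tx":0,"ty":0,"tz":0,"gripper":1},{"wx":0,"wy":0,"wz":0,"tx":0,"ty":0,"tz":0,"gripper":1},{"wx":0,"wy":0,"wz":0,"tx":0,"ty":0,"tz":0,"gripper":1}]' 40
python3 -c "
from m import *
find(.62,.25,.033,.041,.12,mn=1500); s=env.sense(); print(s['ee_pos'],s['orientation'])"
python3 -m jog '[{"wx":0,"wy":0,"wz":0,"tx":0,"ty":0,"tz":-0.02,"gripper":1},{"wx":0,"wy":0,"wz":0,"tx":0,"ty":0,"tz":-0.06,"gripper":1},{"wx":0,"wy":0,"wz":0,"tx":0,"ty":0,"tz":-0.075,"gripper":1},{"wx":0,"wy":0,"wz":0,"tx":0,"ty":0,"tz":-0.075,"gripper":1}]' 40
python3 -c "
from m import *
find(.62,.25,.1,.12,.14,mn=1500)"
```

```text
clock: 44.48
ee_pos: [0.6205, 0.256, 0.0439]
orientation: [-0.524, -3.096, 0.001]
force: [0.1, 0.2, 3.2]
opening: 0.314
gripper_force: 40.0
found (array([591.9, 265.9]), array([115.6,  89.2]), 70.9) 43100 ztop 0.0372
found (array([685.7, 233.2]), array([58.1, 18.5]), 70.8) 2869 ztop 0.0371
[0.6205132  0.2560162  0.04392919] [-5.23957169e-01 -3.09554539e+00  1.44475175e-03]
clock: 45.02
ee_pos: [0.6209, 0.2562, 0.1195]
orientation: [-0.524, -3.097, 0.0]
force: [0.2, -0.7, -3.4]
opening: 0.314
gripper_force: 40.0
found (array([592.3, 266.3]), array([115.9,  88.9]), 70.8) 43104 ztop 0.1127
found (array([685.9, 233.4]), array([58.1, 18.7]), 71.2) 2874 ztop 0.1127
```

```bash
python3 -c "
from h import *
go(.5703,.0741,.115,172.1)"
```

```text
t [-0.013  -0.1879  0.0033] w [-0.0007 -0.0011 -0.0628]
```

```bash
python3 -m jog '[{"wx":0,"wy":0,"wz":-0.02,"tx":-0.003,"ty":-0.04,"tz":0,"gripper":1},{"wx":0,"wy":0,"wz":-0.04,"tx":-0.006,"ty":-0.09,"tz":0,"gripper":1},{"wx":0,"wy":0,"wz":-0.0628,"tx":-0.01,"ty":-0.14,"tz":0,"gripper":1},{"wx":0,"wy":0,"wz":-0.0628,"tx":-0.013,"ty":-0.188,"tz":0.003,"gripper":1},{"wx":0,"wy":0,"wz":-0.0628,"tx":-0.013,"ty":-0.188,"tz":0.003,"gripper":1},{"wx":0,"wy":0,"wz":-0.0628,"tx":-0.013,"ty":-0.188,"tz":0.003,"gripper":1},{"wx":0,"wy":0,"wz":-0.0628,"tx":-0.013,"ty":-0.188,"tz":0.003,"gripper":1},{"wx":0,"wy":0,"wz":-0.0628,"tx":-0.013,"ty":-0.188,"tz":0.003,"gripper":1}]' 40
python3 -c "
from m import *
go(.5703,.0741,.09,172.1)
find(.57,.073,.095,.115,.14,mn=1500)"
```

```text
clock: 46.08
ee_pos: [0.5708, 0.0758, 0.1153]
orientation: [-0.213, -3.131, 0.001]
force: [-0.2, 0.7, -3.9]
opening: 0.314
gripper_force: 40.0
t [ 0.0002 -0.0017  0.0253] w [-0.0002 -0.001   0.0007]
found (array([540.7,  79.9]), array([115.5,  88.9]), 82.2) 43134 ztop 0.1087
found (array([639. ,  66.7]), array([58.1, 18.2]), 81.7) 2872 ztop 0.1084
```

```bash
python3 -m jog '[{"wx":0,"wy":0,"wz":0.0005,"tx":0,"ty":-0.001,"tz":0.02,"gripper":1},{"wx":0,"wy":0,"wz":0.0005,"tx":0,"ty":-0.001,"tz":0.037,"gripper":1},{"wx":0,"wy":0,"wz":0.0005,"tx":0,"ty":-0.001,"tz":0.037,"gripper":1},{"wx":0,"wy":0,"wz":0.0005,"tx":0,"ty":-0.001,"tz":0.037,"gripper":1},{"wx":0,"wy":0,"wz":0.0005,"tx":0,"ty":-0.001,"tz":0.037,"gripper":1}]' 40
python3 -c "
from m import *
go(.5703,.0741,.0545,172.1)"
```

```text
clock: 46.75
ee_pos: [0.5712, 0.0733, 0.0793]
orientation: [-0.219, -3.133, 0.001]
force: [0.1, -0.1, -2.9]
opening: 0.31
gripper_force: 40.0
t [0.001  0.0007 0.0248] w [-0.0002 -0.0004 -0.0005]
```

```bash
python3 -m jog '[{"wx":0,"wy":0,"wz":0,"tx":0.0005,"ty":0.0007,"tz":0.006,"gripper":1},{"wx":0,"wy":0,"wz":0,"tx":0.0005,"ty":0.0007,"tz":0.012,"gripper":1},{"wx":0,"wy":0,"wz":0,"tx":0.0005,"ty":0.0007,"tz":0.016,"gripper":1},{"wx":0,"wy":0,"wz":0,"tx":0.0005,"ty":0.0007,"tz":0.016,"gripper":1}]' 40
python3 -c "
from m import *
go(.5703,.0741,.0545,172.1)"
```

```text
clock: 47.25
ee_pos: [0.5698, 0.0738, 0.062]
orientation: [-0.219, -3.13, 0.002]
force: [-0.2, 0.4, -2.7]
opening: 0.317
gripper_force: 40.0
t [-0.0005  0.0004  0.0075] w [-0.0005 -0.0012 -0.0006]
```

Below the block's top (edge at 18 mm) with no contact force. I'll lower the cover the rest of the way.

```bash
python3 -m jog '[{"wx":0,"wy":0,"wz":0,"tx":-0.0003,"ty":0.0003,"tz":0.004,"gripper":1},{"wx":0,"wy":0,"wz":0,"tx":-0.0003,"ty":0.0003,"tz":0.0075,"gripper":1},{"wx":0,"wy":0,"wz":0,"tx":-0.0003,"ty":0.0003,"tz":0.0078,"gripper":1},{"wx":0,"wy":0,"wz":0,"tx":-0.0003,"ty":0.0003,"tz":0.0078,"gripper":1}]' 40
python3 -m jog '[{"wx":0,"wy":0,"wz":0,"tx":0,"ty":0,"tz":0.0005,"gripper":0.5},{"wx":0,"wy":0,"wz":0,"tx":0,"ty":0,"tz":0.0005,"gripper":0.4},{"wx":0,"wy":0,"wz":0,"tx":0,"ty":0,"tz":-0.03,"gripper":0.4},{"wx":0,"wy":0,"wz":0,"tx":0,"ty":0,"tz":-0.08,"gripper":0.4},{"wx":0,"wy":0,"wz":0,"tx":-0.01,"ty":0,"tz":-0.14,"gripper":0.6},{"wx":0,"wy":0,"wz":0,"tx":-0.01,"ty":0,"tz":-0.16,"gripper":0.6},{"wx":0,"wy":0,"wz":0,"tx":-0.01,"ty":0,"tz":-0.16,"gripper":0.6}]' 10 | sed -n 2p
python3 - <<'E'
from m import *
s,p,d=snap('wrist','w7'); knobs(s,p,d)
find(.571,.073,.043,.05,.12,mn=1500)
go(.4549,.0895,.08,172.1)
E
```

```text
clock: 47.75
ee_pos: [0.5705, 0.0742, 0.0548]
orientation: [-0.219, -3.131, 0.002]
force: [0.2, -0.3, -3.5]
opening: 0.315
gripper_force: 40.0
ee_pos: [0.5821, 0.0731, 0.2171]
near 255 a -117.25478162068279 13.204054167102186 b 1.1102436481241242 z 0.044259406178240236 med -117.07193621440749
far 149 a 116.3027990615179 13.162899164303766 b 1.3822514708016604 z 0.04417034594915381 med 115.94061231547332
found (array([572. ,  74.1]), array([115.3, 152.1]), 82.1) 22057 ztop 0.0473
t [ 0.1257 -0.0006  0.1345] w [-0.0006 -0.0014 -0.0005]
```

View pics/w7.png

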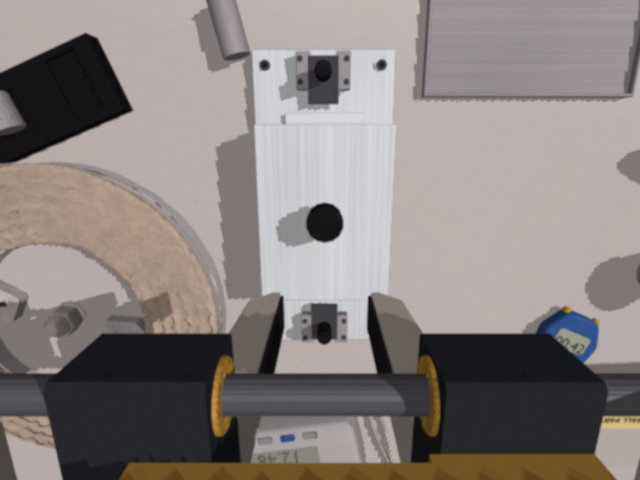

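The cover sits squarely at the right height: its top is at 47.3 mm, with the knob at (325,222). But the long pin has been knocked out of its slot: the slot at (75,85) is empty and the pin lies near (228,28). I'll put it back before closing the keepers.

```bash
python3 - <<'E'
from m import *
s=env.sense(); r=ray('wrist',s,(228,28),.02)[0]; print(r)
find(r[0],r[1],.012,.04,.05,mn=80)
go(.46,0.02,.22,172.1)
E
```

```text
[0.4078776  0.01687829 0.02      ]
found (array([408.5,  16.3]), array([45.9, 23.4]), 6.3) 1776 ztop 0.0234
t [ 0.1113 -0.0689 -0.0059] w [-0.0007 -0.0018 -0.0005]
```

```bash
python3 -m jog '[{"wx":0,"wy":0,"wz":0,"tx":0.06,"ty":-0.035,"tz":-0.006,"gripper":0.5},{"wx":0,"wy":0,"wz":0,"tx":0.11,"ty":-0.069,"tz":-0.006,"gripper":0.5},{"wx":0,"wy":0,"wz":0,"tx":0.11,"ty":-0.069,"tz":-0.006,"gripper":0.5},{"wx":0,"wy":0,"wz":0,"tx":0.11,"ty":-0.069,"tz":-0.006,"gripper":0.5},{"wx":0,"wy":0,"wz":0,"tx":0.11,"ty":-0.069,"tz":-0.006,"gripper":0.5}]' 30
python3 - <<'E'
from m import *
s,p,d=snap('wrist','w8'); np.savez('w8.npz',p=p,d=d,pos=s['ee_pos'],o=s['orientation'])
find(.4085,.0163,.012,.04,.05,mn=80); find(.449,-.185,.03,.05,.04)
print(s['joints'].round(3))
E
```

```text
clock: 49.4
ee_pos: [0.4639, 0.0208, 0.221]
orientation: [-0.217, -3.132, 0.0]
force: [-0.3, -0.4, -0.8]
opening: 0.498
gripper_force: 0.0
found (array([370.1,  20.1]), array([72.5, 13. ]), 85.2) 959 ztop 0.0155
found (array([408.2,  16.4]), array([46.1, 23.1]), 6.2) 1324 ztop 0.0234
found (array([ 448.9, -185.8]), array([29.9, 21.6]), 12.6) 718 ztop 0.0364
[-1.000e-03  3.310e-01 -1.220e-01  1.930e+00  5.100e-02  8.860e-01
  1.284e+00]
```

View pics/w8.png

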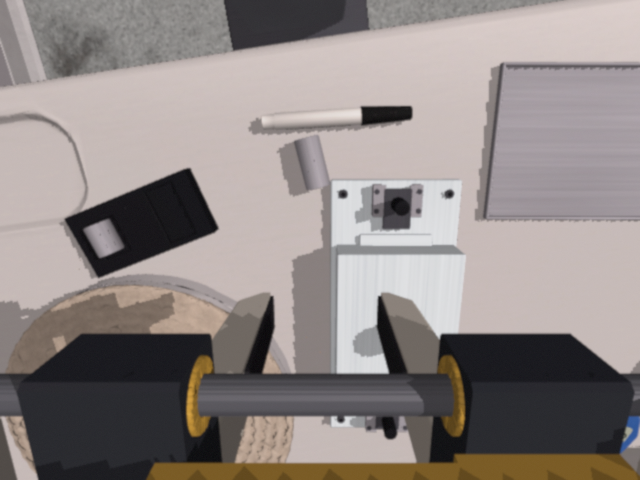

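This view shows the long pin on the bench at (312,163), close to the tray's corner (331,181) and the pen (262,122)-(410,112). The short pin is still in its slot at (103,238). I'll approach the pin, which is near the inner reach limit.

```bash
python3 -c "
from h import *
go(.412,.0168,.06,186.2)"
```

```text
t [ 0.05   -0.0107  0.1611] w [-0.0002 -0.0008 -0.0785]
```

```bash
python3 -m jog '[{"wx":0,"wy":0,"wz":-0.04,"tx":0.025,"ty":-0.0055,"tz":0.05,"gripper":0.5},{"wx":0,"wy":0,"wz":-0.0785,"tx":0.05,"ty":-0.0107,"tz":0.1,"gripper":0.5},{"wx":0,"wy":0,"wz":-0.0785,"tx":0.05,"ty":-0.0107,"tz":0.161,"gripper":0.5},{"wx":0,"wy":0,"wz":-0.0785,"tx":0.05,"ty":-0.0107,"tz":0.161,"gripper":0.5},{"wx":0,"wy":0,"wz":-0.0785,"tx":0.05,"ty":-0.0107,"tz":0.161,"gripper":0.5},{"wx":0,"wy":0,"wz":-0.0785,"tx":0.05,"ty":-0.0107,"tz":0.161,"gripper":0.5}]' 30
python3 -c "
from m import *
go(.412,.0168,.006,186.2); print(env.sense()['joints'].round(3)); find(.4085,.0163,.012,.04,.05,mn=80)"
```

```text
clock: 50.3
ee_pos: [0.4132, 0.0163, 0.0628]
orientation: [-0.168, 3.134, -0.001]
force: [-0.4, -0.3, 0.9]
opening: 0.502
gripper_force: 0.0
t [0.0013 0.0006 0.0568] w [-0.0003  0.0011 -0.0004]
[-0.009  0.535 -0.119  2.243  0.172  0.368  1.406]
found (array([369.6,  19.9]), array([73.3, 12.8]), 85.7) 2399 ztop 0.0154
found (array([407.8,  16.3]), array([46.4, 23.1]), 6.1) 3352 ztop 0.0233
found (array([440.1,  40.5]), array([7.9, 7.9]), 14.6) 108 ztop 0.0132
```

```bash
python3 -m jog '[{"wx":0,"wy":0,"wz":0,"tx":0,"ty":0.0003,"tz":0.02,"gripper":0.5},{"wx":0,"wy":0,"wz":0,"tx":0,"ty":0.0003,"tz":0.04,"gripper":0.5},{"wx":0,"wy":0,"wz":0,"tx":0,"ty":0.0003,"tz":0.048,"gripper":0.5},{"wx":0,"wy":0,"wz":0,"tx":0,"ty":0.0003,"tz":0.053,"gripper":0.5},{"wx":0,"wy":0,"wz":0,"tx":0,"ty":0.0003,"tz":0.053,"gripper":0.5}]' 30
python3 -c "
from m import *
go(.411,.0168,.006,186.2); print(env.sense()['joints'].round(3))"
```

```text
clock: 50.98
ee_pos: [0.4111, 0.0164, 0.0078]
orientation: [0.168, -3.135, 0.001]
force: [-0.9, -0.6, -0.2]
opening: 0.5
gripper_force: 0.0
t [0.     0.0004 0.0018] w [-0.0002 -0.0006 -0.0004]
[-0.047  0.658 -0.068  2.279  0.201  0.211  1.38 ]
```

```bash
python3 -m jog '[{"wx":0,"wy":0,"wz":0,"tx":0,"ty":0,"tz":0,"gripper":1},{"wx":0,"wy":0,"wz":0,"tx":0,"ty":0,"tz":0,"gripper":1},{"wx":0,"wy":0,"wz":0,"tx":0,"ty":0,"tz":0,"gripper":1},{"wx":0,"wy":0,"wz":0,"tx":0,"ty":0,"tz":0,"gripper":1}]' 35
python3 -m jog '[{"wx":0,"wy":0,"wz":0,"tx":0,"ty":0,"tz":-0.02,"gripper":1},{"wx":0,"wy":0,"wz":0,"tx":0,"ty":0,"tz":-0.05,"gripper":1},{"wx":0,"wy":0,"wz":0,"tx":0,"ty":0,"tz":-0.07,"gripper":1},{"wx":0,"wy":0,"wz":0,"tx":0,"ty":0,"tz":-0.07,"gripper":1}]' 35
python3 -c "
from m import *
find(.408,.0163,.06,.1,.05,mn=80)
go(.4386,-.1202,.075,193.5)"
```

```text
clock: 51.48
ee_pos: [0.4108, 0.0163, 0.0075]
orientation: [0.168, -3.135, 0.001]
force: [0.3, -0.0, 3.0]
opening: 0.25
gripper_force: 35.0
clock: 51.98
ee_pos: [0.4115, 0.0164, 0.0781]
orientation: [0.168, -3.137, 0.001]
force: [0.3, 0.2, -2.4]
opening: 0.251
gripper_force: 35.0
found (array([408.1,  16.5]), array([47.1, 48. ]), 53.1) 7463 ztop 0.0942
t [-0.013  -0.1387  0.0024] w [-0.0001 -0.0007 -0.041 ]
```

```bash
python3 -m jog '[{"wx":0,"wy":0,"wz":-0.02,"tx":-0.006,"ty":-0.05,"tz":0,"gripper":1},{"wx":0,"wy":0,"wz":-0.041,"tx":-0.01,"ty":-0.1,"tz":0,"gripper":1},{"wx":0,"wy":0,"wz":-0.041,"tx":-0.013,"ty":-0.139,"tz":0.002,"gripper":1},{"wx":0,"wy":0,"wz":-0.041,"tx":-0.013,"ty":-0.139,"tz":0.002,"gripper":1},{"wx":0,"wy":0,"wz":-0.041,"tx":-0.013,"ty":-0.139,"tz":0.002,"gripper":1},{"wx":0,"wy":0,"wz":-0.041,"tx":-0.013,"ty":-0.139,"tz":0.002,"gripper":1}]' 35 | sed -n 2p
python3 -c "
from m import *
go(.4386,-.1208,.031,193.5)"
```

```text
ee_pos: [0.4382, -0.1187, 0.0749]
t [-0.0001 -0.0022  0.0439] w [ 0.0004 -0.0013  0.0009]
```

```bash
python3 -m jog '[{"wx":0,"wy":0,"wz":0,"tx":0,"ty":-0.001,"tz":0.02,"gripper":1},{"wx":0,"wy":0,"wz":0,"tx":0,"ty":-0.001,"tz":0.043,"gripper":1},{"wx":0,"wy":0,"wz":0,"tx":0,"ty":-0.001,"tz":0.043,"gripper":1},{"wx":0,"wy":0,"wz":0,"tx":0,"ty":-0.001,"tz":0.043,"gripper":1}]' 35 
python3 -c "
from m import *
go(.4386,-.1208,.0215,193.5)"
```

```text
clock: 53.28
ee_pos: [0.4391, -0.1207, 0.0328]
orientation: [0.372, -3.117, 0.001]
force: [-0.3, -1.1, -2.7]
opening: 0.251
gripper_force: 35.0
t [0.0005 0.     0.0113] w [-0.     -0.0007  0.0005]
```

```bash
python3 -m jog '[{"wx":0,"wy":0,"wz":0,"tx":0,"ty":0.0005,"tz":0.005,"gripper":1},{"wx":0,"wy":0,"wz":0,"tx":0,"ty":0.0005,"tz":0.0105,"gripper":1},{"wx":0,"wy":0,"wz":0,"tx":0,"ty":0.0005,"tz":0.0105,"gripper":1},{"wx":0,"wy":0,"wz":0,"tx":0,"ty":0.0005,"tz":0.0105,"gripper":1}]' 35 | egrep 'pos|force'; python3 -m jog '[{"wx":0,"wy":0,"wz":0,"tx":0,"ty":0,"tz":0,"gripper":0.65},{"wx":0,"wy":0,"wz":0,"tx":0,"ty":0,"tz":0,"gripper":0.65},{"wx":0,"wy":0,"wz":0,"tx":0,"ty":0,"tz":-0.01,"gripper":0.6},{"wx":0,"wy":0,"wz":0,"tx":0,"ty":0,"tz":-0.06,"gripper":0.5},{"wx":0,"wy":0,"wz":0,"tx":-0.02,"ty":0,"tz":-0.12,"gripper":0.5},{"wx":0,"wy":0,"wz":0,"tx":-0.02,"ty":0,"tz":-0.12,"gripper":0.5}]' 10 | sed -n 2p
python3 -c "
from m import *
find(.435,-.121,.026,.05); find(.449,-.185,.026,.05)
go(.4549,.0895,.09,172.1)"
```

```text
ee_pos: [0.4386, -0.121, 0.0219]
force: [-0.4, 0.2, -1.7]
gripper_force: 35.0
ee_pos: [0.4631, -0.1162, 0.1467]
found (array([ 435.8, -121. ]), array([46.2, 23.2]), 13.0) 2096 ztop 0.0364
found (array([ 448.6, -185.7]), array([30.2, 22.8]), 13.7) 1404 ztop 0.0362
found (array([ 492.2, -184.5]), array([ 3.2, 25.5]), 4.3) 261 ztop 0.0431
t [-0.0447  0.201   0.0524] w [-0.0005 -0.0004  0.1189]
```

The long pin is back in its slot. Now the near keeper.

```bash
python3 -m jog '[{"wx":0,"wy":0,"wz":0.059,"tx":-0.012,"ty":0.05,"tz":0,"gripper":0.6},{"wx":0,"wy":0,"wz":0.119,"tx":-0.025,"ty":0.11,"tz":0,"gripper":0.6},{"wx":0,"wy":0,"wz":0.119,"tx":-0.045,"ty":0.2,"tz":0.05,"gripper":0.6},{"wx":0,"wy":0,"wz":0.119,"tx":-0.045,"ty":0.2,"tz":0.05,"gripper":0.6},{"wx":0,"wy":0,"wz":0.119,"tx":-0.045,"ty":0.2,"tz":0.05,"gripper":0.6},{"wx":0,"wy":0,"wz":0.119,"tx":-0.045,"ty":0.2,"tz":0.05,"gripper":0.6},{"wx":0,"wy":0,"wz":0.119,"tx":-0.045,"ty":0.2,"tz":0.05,"gripper":0.6}]' 10 | sed -n 2p
python3 -c "
from m import *
go(.4555,.089,.033,172.1)"
```

```text
ee_pos: [0.4553, 0.0869, 0.0917]
t [-0.0001  0.0023  0.0587] w [-0.0007 -0.0009 -0.0011]
```

```bash
python3 -m jog '[{"wx":0,"wy":0,"wz":0,"tx":0,"ty":0.0008,"tz":0.03,"gripper":0.6},{"wx":0,"wy":0,"wz":0,"tx":0,"ty":0.0008,"tz":0.057,"gripper":0.6},{"wx":0,"wy":0,"wz":0,"tx":0,"ty":0.0008,"tz":0.057,"gripper":0.6},{"wx":0,"wy":0,"wz":0,"tx":0,"ty":0.0008,"tz":0.057,"gripper":0.6},{"wx":0,"wy":0,"wz":0,"tx":0,"ty":0.0008,"tz":0.057,"gripper":1},{"wx":0,"wy":0,"wz":0,"tx":0,"ty":0.0008,"tz":0.057,"gripper":1},{"wx":0,"wy":0,"wz":0,"tx":0,"ty":0.0008,"tz":0.057,"gripper":1}]' 10
python3 -m jog '[{"wx":0,"wy":0,"wz":0,"tx":-0.004,"ty":0,"tz":0,"gripper":1},{"wx":0,"wy":0,"wz":0,"tx":-0.008,"ty":0,"tz":0,"gripper":1},{"wx":0,"wy":0,"wz":0,"tx":-0.012,"ty":0,"tz":0,"gripper":1},{"wx":0,"wy":0,"wz":0,"tx":-0.016,"ty":0,"tz":0,"gripper":1},{"wx":0,"wy":0,"wz":0,"tx":-0.018,"ty":0,"tz":0,"gripper":1},{"wx":0,"wy":0,"wz":0,"tx":-0.018,"ty":0,"tz":0,"gripper":1},{"wx":0,"wy":0,"wz":0,"tx":-0.018,"ty":0,"tz":0,"gripper":1}]' 10
```

```text
clock: 56.38
ee_pos: [0.4554, 0.089, 0.0351]
orientation: [-0.217, -3.132, 0.002]
force: [0.8, -0.6, 4.1]
opening: 0.146
gripper_force: 10.0
clock: 57.25
ee_pos: [0.4694, 0.0871, 0.0349]
orientation: [-0.214, -3.124, 0.004]
force: [-6.6, 0.8, 10.3]
opening: 0.148
gripper_force: 10.0
```

```bash
python3 -m jog '[{"wx":0,"wy":0,"wz":0,"tx":0,"ty":0,"tz":0,"gripper":0.6},{"wx":0,"wy":0,"wz":0,"tx":0,"ty":0,"tz":-0.02,"gripper":0.6},{"wx":0,"wy":0,"wz":0,"tx":0,"ty":0,"tz":-0.075,"gripper":0.6},{"wx":0,"wy":0,"wz":0,"tx":-0.06,"ty":0,"tz":-0.11,"gripper":0.6},{"wx":0,"wy":0,"wz":0,"tx":-0.216,"ty":0,"tz":-0.11,"gripper":0.6},{"wx":0,"wy":0,"wz":0,"tx":-0.216,"ty":0,"tz":-0.11,"gripper":0.6},{"wx":0,"wy":0,"wz":0,"tx":-0.216,"ty":0,"tz":-0.11,"gripper":0.6},{"wx":0,"wy":0,"wz":0,"tx":-0.216,"ty":0,"tz":-0.11,"gripper":0.6}]' 10 | sed -n 2p
python3 -c "
from m import *
s,p,d=snap('wrist'); knobs(s,p,d)
go(.6873,.0568,.034,172.1)"
```

```text
ee_pos: [0.6896, 0.0561, 0.1426]
far 296 a 116.45356313592033 13.545380927709715 b 1.2545149774134523 z 0.044112103023142675 med 116.19997828351725
t [-0.000e+00 -1.000e-04  1.088e-01] w [-0.0004 -0.0011 -0.0004]
```

```bash
python3 -m jog '[{"wx":0,"wy":0,"wz":0,"tx":0.0008,"ty":0.0005,"tz":0.05,"gripper":0.6},{"wx":0,"wy":0,"wz":0,"tx":0.0008,"ty":0.0005,"tz":0.09,"gripper":0.6},{"wx":0,"wy":0,"wz":0,"tx":0.0008,"ty":0.0005,"tz":0.107,"gripper":0.6},{"wx":0,"wy":0,"wz":0,"tx":0.0008,"ty":0.0005,"tz":0.107,"gripper":0.6},{"wx":0,"wy":0,"wz":0,"tx":0.0008,"ty":0.0005,"tz":0.107,"gripper":1},{"wx":0,"wy":0,"wz":0,"tx":0.0008,"ty":0.0005,"tz":0.107,"gripper":1},{"wx":0,"wy":0,"wz":0,"tx":0.0008,"ty":0.0005,"tz":0.107,"gripper":1}]' 10
python3 -m jog '[{"wx":0,"wy":0,"wz":0,"tx":0.004,"ty":0,"tz":0,"gripper":1},{"wx":0,"wy":0,"wz":0,"tx":0.008,"ty":0,"tz":0,"gripper":1},{"wx":0,"wy":0,"wz":0,"tx":0.012,"ty":0,"tz":0,"gripper":1},{"wx":0,"wy":0,"wz":0,"tx":0.016,"ty":0,"tz":0,"gripper":1},{"wx":0,"wy":0,"wz":0,"tx":0.018,"ty":0,"tz":0,"gripper":1},{"wx":0,"wy":0,"wz":0,"tx":0.018,"ty":0,"tz":0,"gripper":1},{"wx":0,"wy":0,"wz":0,"tx":0.018,"ty":0,"tz":0,"gripper":1}]' 10
```

```text
clock: 59.18
ee_pos: [0.6871, 0.0571, 0.0384]
orientation: [-0.217, -3.133, 0.003]
force: [-0.8, 1.2, 3.8]
opening: 0.141
gripper_force: 10.0
clock: 60.05
ee_pos: [0.673, 0.0591, 0.0385]
orientation: [0.218, 3.126, -0.002]
force: [6.8, -2.6, 1.7]
opening: 0.142
gripper_force: 10.0
```

```bash
python3 -m jog '[{"wx":0,"wy":0,"wz":0,"tx":0,"ty":0,"tz":0,"gripper":0.5},{"wx":0,"wy":0,"wz":0,"tx":0,"ty":0,"tz":-0.02,"gripper":0.5},{"wx":0,"wy":0,"wz":0,"tx":0,"ty":0,"tz":-0.08,"gripper":0.5},{"wx":0,"wy":0,"wz":0,"tx":0.04,"ty":0,"tz":-0.14,"gripper":0.4},{"wx":0,"wy":0,"wz":0,"tx":0.102,"ty":0,"tz":-0.16,"gripper":0.4},{"wx":0,"wy":0,"wz":0,"tx":0.102,"ty":0,"tz":-0.16,"gripper":0.4},{"wx":0,"wy":0,"wz":0,"tx":0.102,"ty":0,"tz":-0.16,"gripper":0.4},{"wx":0,"wy":0,"wz":0,"tx":0.102,"ty":0,"tz":-0.16,"gripper":0.4}]' 10 | sed -n 2p
python3 -c "
from m import *
s,p,d=snap('wrist','w9'); knobs(s,p,d)
find(.571,.073,.043,.05,.12,mn=1500);find(.435,-.121,.026,.05,.03); find(.449,-.185,.026,.05,.03)
s,p,d=snap('top','top2'); knobs(s,p,d,'top')
go(.5705,.0742,.0545,172.1)"
```

```text
ee_pos: [0.5686, 0.0742, 0.1967]
near 266 a -103.03531077710835 12.951260612468687 b 1.1157802718450376 z 0.04422837774044229 med -103.00687338473296
far 167 a 102.33577493598439 13.705311135560521 b 1.3967062702694797 z 0.04415966049060296 med 101.4760283514947
found (array([572.8,  74. ]), array([115.3, 152.9]), 82.1) 23851 ztop 0.0473
found (array([ 436.1, -120.4]), array([46.6, 24. ]), 15.5) 1985 ztop 0.0364
far 13 a 106.53160675405667 5.417550507287359 b -0.20241244516541546 z 0.04541441503002441 med 106.5598023026736
t [-0.0028  0.0003  0.1419] w [-0.0005 -0.0012 -0.0002]
```

View pics/w9.png

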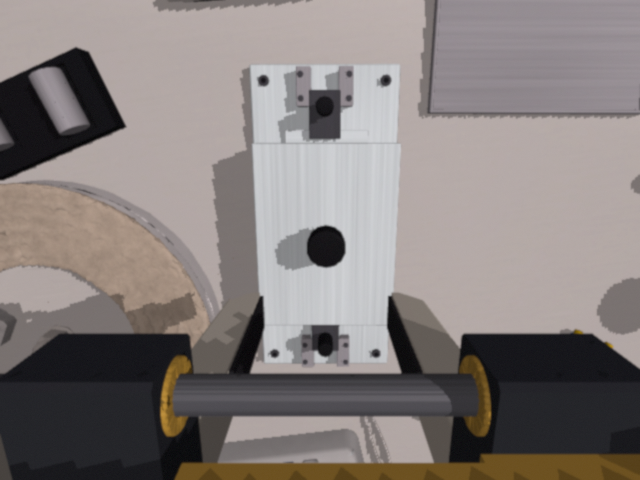

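The keepers are both fully in: the knobs at (324,105) and (325,343) measure ±103 mm. Both pins are in their block. Now I grip the cover knob for the tug.

```bash
python3 -m jog '[{"wx":0,"wy":0,"wz":0,"tx":-0.0015,"ty":0,"tz":0.06,"gripper":0.4},{"wx":0,"wy":0,"wz":0,"tx":-0.0015,"ty":0,"tz":0.11,"gripper":0.4},{"wx":0,"wy":0,"wz":0,"tx":-0.0015,"ty":0,"tz":0.138,"gripper":0.4},{"wx":0,"wy":0,"wz":0,"tx":-0.0015,"ty":0,"tz":0.138,"gripper":0.4},{"wx":0,"wy":0,"wz":0,"tx":-0.0015,"ty":0,"tz":0.138,"gripper":0.4}]' 30
python3 -c "
from m import *
go(.571,.0738,.0545,172.1)"
```

```text
clock: 61.92
ee_pos: [0.5701, 0.0745, 0.0603]
orientation: [-0.217, -3.133, 0.001]
force: [-0.2, -0.0, 0.6]
opening: 0.596
gripper_force: 0.0
t [-0.001  -0.0006  0.0058] w [-0.0002 -0.0003 -0.0001]
```

```bash
python3 -m jog '[{"wx":0,"wy":0,"wz":0,"tx":-0.0005,"ty":-0.0004,"tz":0.003,"gripper":0.4},{"wx":0,"wy":0,"wz":0,"tx":-0.0005,"ty":-0.0004,"tz":0.0045,"gripper":1},{"wx":0,"wy":0,"wz":0,"tx":-0.0005,"ty":-0.0004,"tz":0.0045,"gripper":1},{"wx":0,"wy":0,"wz":0,"tx":-0.0005,"ty":-0.0004,"tz":0.0045,"gripper":1},{"wx":0,"wy":0,"wz":0,"tx":-0.0005,"ty":-0.0004,"tz":0.0045,"gripper":1}]' 30
python3 -m jog '[{"wx":0,"wy":0,"wz":0,"tx":0,"ty":0,"tz":-0.0015,"gripper":1},{"wx":0,"wy":0,"wz":0,"tx":0,"ty":0,"tz":-0.0025,"gripper":1},{"wx":0,"wy":0,"wz":0,"tx":0,"ty":0,"tz":-0.0025,"gripper":1}]' 30 | egrep 'pos|force'
```

```text
clock: 62.55
ee_pos: [0.5695, 0.074, 0.0551]
orientation: [-0.216, -3.132, 0.001]
force: [-0.8, 0.1, 2.0]
opening: 0.317
gripper_force: 30.0
ee_pos: [0.5687, 0.0736, 0.0567]
force: [-0.2, 0.1, -4.9]
gripper_force: 30.0
```

```bash
python3 -m jog '[{"wx":0,"wy":0,"wz":0,"tx":0,"ty":0,"tz":-0.0006,"gripper":1},{"wx":0,"wy":0,"wz":0,"tx":0,"ty":0,"tz":-0.0006,"gripper":1}]' 30 | egrep 'pos|force'; python3 -m jog '[{"wx":0,"wy":0,"wz":0,"tx":0,"ty":0,"tz":-0.0003,"gripper":1},{"wx":0,"wy":0,"wz":0,"tx":0,"ty":0,"tz":-0.0003,"gripper":1}]' 30 | egrep 'pos|force'
```

```text
ee_pos: [0.5686, 0.0736, 0.0568]
force: [2.0, 0.7, -12.1]
gripper_force: 30.0
ee_pos: [0.5686, 0.0736, 0.0568]
force: [1.8, 0.0, -20.1]
gripper_force: 30.0
```

```bash
python3 -m jog '[{"wx":0,"wy":0,"wz":0,"tx":0,"ty":0,"tz":0.0005,"gripper":1},{"wx":0,"wy":0,"wz":0,"tx":0,"ty":0,"tz":0.0005,"gripper":1},{"wx":0,"wy":0,"wz":0,"tx":0,"ty":0,"tz":0.0005,"gripper":1}]' 30 | egrep 'pos|force'; python3 -m jog '[{"wx":0,"wy":0,"wz":0,"tx":0,"ty":0,"tz":0,"gripper":1},{"wx":0,"wy":0,"wz":0,"tx":0,"ty":0,"tz":0,"gripper":1}]' 30 | egrep 'pos|force'
```

```text
ee_pos: [0.5686, 0.0736, 0.0569]
force: [2.9, 1.0, -23.6]
gripper_force: 30.0
ee_pos: [0.5687, 0.0736, 0.0569]
force: [2.4, 0.6, -25.6]
gripper_force: 30.0
```

```bash
python3 -m jog '[{"wx":0,"wy":0,"wz":0,"tx":0,"ty":0,"tz":0.0015,"gripper":1}]' 30 | egrep 'pos|force'; python3 -m jog '[{"wx":0,"wy":0,"wz":0,"tx":0,"ty":0,"tz":0,"gripper":1}]' 30 | egrep 'pos|force'
```

```text
ee_pos: [0.5687, 0.0736, 0.0568]
force: [-2.3, -0.2, -11.2]
gripper_force: 30.0
ee_pos: [0.5687, 0.0736, 0.0568]
force: [-1.4, -0.6, -15.1]
gripper_force: 30.0
```

```bash
python3 -m jog '[{"wx":0,"wy":0,"wz":0,"tx":0,"ty":0,"tz":0.0004,"gripper":1}]' 30 | egrep 'force'; python3 -m jog '[{"wx":0,"wy":0,"wz":0,"tx":0,"ty":0,"tz":0.0002,"gripper":1}]' 30 | egrep 'force';python3 -m jog '[{"wx":0,"wy":0,"wz":0,"tx":0,"ty":0,"tz":0.0001,"gripper":1}]' 30 | egrep 'force'; python3 -m jog '[{"wx":0,"wy":0,"wz":0,"tx":0,"ty":0,"tz":0,"gripper":1}]' 30 | egrep 'pos|force'
```

```text
force: [-3.1, -0.9, -9.1]
gripper_force: 30.0
force: [-1.7, -0.6, -7.9]
gripper_force: 30.0
force: [-2.0, -1.0, -5.8]
gripper_force: 30.0
ee_pos: [0.571, 0.0743, 0.0566]
force: [-0.7, -0.2, -5.5]
gripper_force: 30.0
```

```bash
J(){ egrep '^force'; }; python3 -m jog '[{"wx":0,"wy":0,"wz":0,"tx":0,"ty":0,"tz":-0.0006,"gripper":1},{"wx":0,"wy":0,"wz":0,"tx":0,"ty":0,"tz":-0.0006,"gripper":1}]' 30 | J; python3 -m jog '[{"wx":0,"wy":0,"wz":0,"tx":0,"ty":0,"tz":0,"gripper":1}]' 30 | J; python3 -m jog '[{"wx":0,"wy":0,"wz":0,"tx":0,"ty":0,"tz":0.0001,"gripper":1}]' 30 | J; python3 -m jog '[{"wx":0,"wy":0,"wz":0,"tx":0,"ty":0,"tz":0.0001,"gripper":1}]' 30 | J;  python3 -m jog '[{"wx":0,"wy":0,"wz":0,"tx":0,"ty":0,"tz":0.0001,"gripper":1}]' 30 | J
```

```text
force: [1.2, 0.1, -6.4]
force: [1.1, 0.4, -5.7]
force: [-0.1, 0.4, -3.1]
force: [-1.2, -0.5, -2.6]
force: [-0.1, 0.1, -3.2]
```

```bash
J(){ egrep '^force'; }; python3 -m jog '[{"wx":0,"wy":0,"wz":0,"tx":0,"ty":0,"tz":-0.0013,"gripper":1},{"wx":0,"wy":0,"wz":0,"tx":0,"ty":0,"tz":-0.0013,"gripper":1}]' 30 | J; python3 -m jog '[{"wx":0,"wy":0,"wz":0,"tx":0,"ty":0,"tz":0,"gripper":1}]' 30 | J; python3 -m jog '[{"wx":0,"wy":0,"wz":0,"tx":0,"ty":0,"tz":0,"gripper":1}]' 30 | J
```

```text
force: [1.7, -0.2, -7.2]
force: [1.3, -0.0, -8.1]
force: [0.2, -0.3, -9.6]
```

```bash
J(){ egrep '^force'; }; python3 -m jog '[{"wx":0,"wy":0,"wz":0,"tx":0,"ty":0,"tz":-0.0001,"gripper":1},{"wx":0,"wy":0,"wz":0,"tx":0,"ty":0,"tz":-0.0001,"gripper":1}]' 30 | J; python3 -m jog '[{"wx":0,"wy":0,"wz":0,"tx":0,"ty":0,"tz":0.0001,"gripper":1}]' 30 | J; python3 -m jog '[{"wx":0,"wy":0,"wz":0,"tx":0,"ty":0,"tz":0.0001,"gripper":1}]' 30 | J; python3 -m jog '[{"wx":0,"wy":0,"wz":0,"tx":0,"ty":0,"tz":0.0001,"gripper":1}]' 30 | J;python3 -m jog '[{"wx":0,"wy":0,"wz":0,"tx":0,"ty":0,"tz":0.0001,"gripper":1}]' 30 | J
```

```text
force: [2.5, -0.1, -11.9]
force: [2.3, -0.1, -11.7]
force: [1.7, -0.3, -11.9]
force: [1.6, -0.5, -12.5]
force: [2.0, 0.0, -11.7]
```

It held about 12 N for over half a second. Now I set the cover down, let go and retreat.

```bash
python3 -m jog '[{"wx":0,"wy":0,"wz":0,"tx":0,"ty":0,"tz":0.0015,"gripper":1},{"wx":0,"wy":0,"wz":0,"tx":0,"ty":0,"tz":0.0025,"gripper":1},{"wx":0,"wy":0,"wz":0,"tx":0,"ty":0,"tz":0.0025,"gripper":1}]' 30 | egrep 'pos|force'
python3 -m jog '[{"wx":0,"wy":0,"wz":0,"tx":0,"ty":0,"tz":0,"gripper":0.4},{"wx":0,"wy":0,"wz":0,"tx":0,"ty":0,"tz":0,"gripper":0.4},{"wx":0,"wy":0,"wz":0,"tx":0,"ty":0,"tz":-0.03,"gripper":0.4},{"wx":0,"wy":0,"wz":0,"tx":0,"ty":0,"tz":-0.08,"gripper":0.4},{"wx":0,"wy":0,"wz":0,"tx":-0.02,"ty":-0.04,"tz":-0.18,"gripper":0.4},{"wx":0,"wy":0,"wz":0,"tx":-0.02,"ty":-0.06,"tz":-0.2,"gripper":0.4},{"wx":0,"wy":0,"wz":0,"tx":-0.02,"ty":-0.06,"tz":-0.2,"gripper":0.4},{"wx":0,"wy":0,"wz":0,"tx":-0.02,"ty":-0.06,"tz":-0.2,"gripper":0.4}]' | egrep 'pos|force'
python3 -c "
from m import *
s,p,d=snap('wrist','w10'); knobs(s,p,d)
find(.571,.073,.043,.05,.12,mn=1500);find(.435,-.121,.026,.05,.03); find(.449,-.185,.026,.05,.03)
print(env.sense()['clock'])"
```

```text
ee_pos: [0.5698, 0.0741, 0.0551]
force: [-0.6, 0.5, -2.1]
gripper_force: 30.0
ee_pos: [0.5815, 0.0116, 0.2547]
force: [-0.1, 0.4, -0.7]
gripper_force: 0.0
near 202 a -103.10941045105919 13.111743078167137 b 0.8008089997621446 z 0.04424979829975223 med -103.01650917491875
far 108 a 102.30991988770036 14.092660577648928 b -0.2794188505827262 z 0.04406547914438403 med 101.9752235412402
found (array([572.8,  74.1]), array([115.1, 152.8]), 82.2) 18716 ztop 0.0474
found (array([ 436.2, -120.9]), array([46.5, 24.3]), 14.2) 1467 ztop 0.0364
found (array([ 448.9, -185.9]), array([30.8, 23.7]), 13.7) 942 ztop 0.0362
68.375
```

View pics/w10.png

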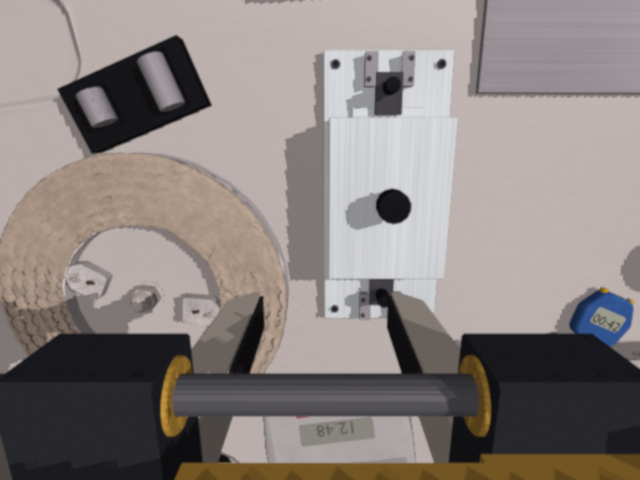

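The picture shows both pins in their slots (97,106) and (162,80), the cover seated with its knob at (393,206), and both keepers in at (390,87) and (380,293). I'm handing the job in.

```bash
python3 -c "
from workcell import env
print(env.close_job())"
```

```text
the job is handed in; nothing more can be done
None
```

The job is handed in: both pins are in their own slots, all four capsules are in pockets under the cover, and both keepers are fully in and held a tug of about 12 N for half a second; while I was finding that force, the pull rose to about 25 N for a moment. The long pin was knocked out of its slot mid-run, and I put it back after the cover was on but before sliding the keepers in.

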